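# Go / no-go check of angled bores on an indexing table

## Task

Check the bore of every housing on the rotary table with the double-ended plug gauge, starting with the one at the yellow pointer (or the first that is there) and turning the table anticlockwise by its black knob, detent by detent, to bring each next one to the pointer. For each, push the green-banded GO end in until the handle meets the face, draw it out, then hold the red-banded NO-GO end squarely on the bore and press to see that it is refused. At the end the gauge must lie flat in its wooden tray again and the table be turned back clockwise to the detent it started in, with the housings still seated in their nests and the bystanders left alone.

Things in the scene. Friction and masses are not known exactly. Their poses are not given: they have to be found in the camera images.
- gauge: double-ended plug gauge, 160 mm long, 0.25 kg: hexagonal grey aluminium handle 110 mm long, 30 mm across flats (34.6 mm across corners), with a steel plug at each end. Origin at the middle of the handle, on the axis; x runs along the axis towards the GO end. Lying on a flat, its axis is 15 mm above the surface.
- go_tip (a point): free end of the GO plug (next to the green band on the handle): 23.5 mm diameter, 30 mm long, bevelled tip; 85 mm from the gauge's origin along its +x
- go_root (a point): root of the GO plug where the end face of the hexagonal handle begins; 55 mm from the gauge's origin along its +x
- nogo_tip (a point): free end of the NO-GO plug (next to the red band): 28 mm diameter, 20 mm long, flat; 75 mm from the gauge's origin along its -x
- gauge_tray: fixed low wooden tray for the gauge, 170 x 260 x 26 mm outside, long along its own y, rim 6 mm wide and 4 mm high, dark rubber floor 22 mm above the bench; origin under its centre
- turret_base: fixed green base of the rotary indexing table; origin on its axis at bench height; +y points to the yellow pointer (gauging station). Steel table 280 mm across, top 34 mm above the bench, four fenced nests 85 mm from the axis: for a, b, c, d in turn clockwise from above, a at the pointer at the start; one or two housings may be missing, their nests empty
- station (a point): fixed point over the pointer where the bore mouth of the housing at the station lies (92 mm above the bench)
- index_table (a joint): table angle in rad, growing anticlockwise from above; 0 at the start; sprung detents at 0, pi/2, pi, 3 pi/2, stops just beyond the first and last. Each pi/2 anticlockwise brings the next nest (a, b, c, d) to the pointer. A detent pulls the table in from about 0.6 rad either side; leaving one takes up to 0.4 N m
- knob_grip (a point): centre of the black square knob on the post in the middle of the table: 34 x 34 mm, 48 mm high, top 146 mm above the bench; this point is on the turning axis, 122 mm above the bench. At table angle 0 its flats face the x and y axes of the base; it turns with the table
- housing_a: angled aluminium housing, first (at the pointer at the start) in the order, 0.5 kg: foot 64 x 64 x 14 mm loose in its nest (1 mm play), on it a 48 x 48 x 40 mm block with a blind bore (25 mm diameter, 34 mm deep, 1 mm chamfer) opening outward from the table axis and upward, its axis 35 degrees from level. Origin under the foot's centre, -x outward; 78 mm high
- mouth_a (a point): centre of the bore mouth of housing_a, on its face
- deep_a (a point): point on the bore axis of housing_a, 30 mm inside the mouth: where the GO tip is when the plug is fully in
- housing_b: angled aluminium housing, second in the order, 0.5 kg: foot 64 x 64 x 14 mm loose in its nest (1 mm play), on it a 48 x 48 x 40 mm block with a blind bore (25 mm diameter, 34 mm deep, 1 mm chamfer) opening outward from the table axis and upward, its axis 35 degrees from level. Origin under the foot's centre, -x outward; 78 mm high
- mouth_b (a point): centre of the bore mouth of housing_b, on its face
- deep_b (a point): point on the bore axis of housing_b, 30 mm inside the mouth: where the GO tip is when the plug is fully in
- housing_c: angled aluminium housing, third in the order, 0.5 kg: foot 64 x 64 x 14 mm loose in its nest (1 mm play), on it a 48 x 48 x 40 mm block with a blind bore (25 mm diameter, 34 mm deep, 1 mm chamfer) opening outward from the table axis and upward, its axis 35 degrees from level. Origin under the foot's centre, -x outward; 78 mm high
- mouth_c (a point): centre of the bore mouth of housing_c, on its face
- deep_c (a point): point on the bore axis of housing_c, 30 mm inside the mouth: where the GO tip is when the plug is fully in
- housing_d: angled aluminium housing, fourth in the order, 0.5 kg: foot 64 x 64 x 14 mm loose in its nest (1 mm play), on it a 48 x 48 x 40 mm block with a blind bore (25 mm diameter, 34 mm deep, 1 mm chamfer) opening outward from the table axis and upward, its axis 35 degrees from level. Origin under the foot's centre, -x outward; 78 mm high
- mouth_d (a point): centre of the bore mouth of housing_d, on its face
- deep_d (a point): point on the bore axis of housing_d, 30 mm inside the mouth: where the GO tip is when the plug is fully in
- white_bottle: white bottle with orange cap, 160 mm tall, bystander; origin under its centre
- black_torch: black torch body standing upright, 49 mm across, 176 mm tall, bystander; origin under its centre
- glue: small white glue bottle, 81 mm tall, bystander; origin under its centre

How it is judged:
By the outcome, as a careful person would: the job done as asked, in the order asked, and still so for the second after the job is handed in, with the robot touching nothing.
Of housing_a, housing_b, housing_c, housing_d only 2 to 3 are there at a start; the rules pass over those that are not, and their reading is None.
At some moment in a run one of gauge may be knocked a few centimetres aside while the robot is not near it.
Once in a run the grip may slacken for a moment while it holds something.
It also fails if it takes over 210 s, if anything falls off the work surface, if the arm or the gripper's body presses on something with over 40 N, if the wrist force passes 120 N, or if a joint passes its speed limit or range.

## Robot

A 6-joint arm with a two-finger parallel gripper is mounted at the origin on a cart in front of the work surface, level with it; the furniture and walls round the work are solid. World frame = base frame: x ahead of the robot, y to its left, z up, the work surface at z = 0. Lengths are in m, angles in rad, forces in N, time in s.
With the tool pointing down it reaches from about 0.425 to 0.95 m from the base axis. Payload 3.5 kg.
Tool frame: the origin (TCP) lies at the very end of the fingers, on their centre line; the grasp point (between the pads) lies r.grip_point_offset behind it (r.grip_point_offset is the distance from the TCP to the grasp point, in m); z points along the fingers, y is the direction in which the jaws open and shut (so a half turn about z gives the same grasp; the last joint's range is limited). The gripper opens to 85 mm and grips with 20 to 120 N. Pads are 22 mm wide; open, the fingers measure 114 mm over their backs; the gripper's body (76 mm by 85 mm) begins 54 mm behind the grasp point. The pads swing forward as they close: fully open they stand 13 mm farther back than shut.
Start: joints at [1.164, 0.286, 1.577, -0, 1.279, -0.15], TCP at [0.171, 0.653, 0.194] pointing down, gripper open.
Joint ranges: [-2.77, 2.77], [-0.9, 2.22], [0.21, 2.48], [-1.53, 4.67], [0.24, 2.81], [-2.84, 2.84]. Speed limits (rad/s): [2.79, 2.79, 3.14, 3.14, 3.14, 3.14].

## Interface

Orientations are given as a unit quaternion [w, x, y, z].
In Python, from cell import r gives the robot as it stands.
- The arm moves only by the tool arm_command, never from a script. Its argument "deltas" is a list of rows, each a list of 3 entries, a list of its own where there are three numbers: the shift along the tool's x, y, z in cm, then the turn, a rotation vector about the tool's x, y, z in degrees, then the closure in counts, from 0 (fully open) to 255 (shut). In form: [[[tx, ty, tz], [rx, ry, rz], jaw], ...]. A call has 1 to 12 rows; each row shifts and turns the commanded pose from where the row before left it, along the tool's axes as they then stand; what a row does not reach is not made up. A row lasts 1/8 s, in which the tool goes at most 62.5 mm and 10.7 degrees, less where a joint would pass 70% of its speed; a pose out of reach is approached as far as the arm can. A call is refused whole if a number of a shift passes 6.25 or a number of a turn 10.7, either way. A call with a gripper value outside its range is refused whole. The fingers move at their own pace and stop on an object; "grip_force" is the grip in N (left out, the last holds). Time passes only in rows, so rows that do not move let the fingers close. It gives the time, the measured TCP pose, the force and the opening at its end, in the units of the state.
- r.get_obs(): the state, without advancing time (a new reading comes with each control period).
- r.read_camera(name): name is "side" or "top"; returns the picture (420x560x3 uint8, blue, green, red); there is no depth.
- r.camera_info(name): a dict with "K" (3x3 intrinsics, pixels), "view" (4x4, takes a point from world to camera coordinates). Camera axes: x right, y up, looking along -z (the intrinsics and any distortion apply to the point x, -y, -z); pixel columns grow to the right and rows downward; lengths in m; the calibration is good to about 2 mm. A picture is of the moment at which its call begins. camera_info takes no time and is no camera call.
- r.close_job(): hands the job in, once; it reports no verdict.
Trained networks look in the newest picture that a camera, given by its name, has taken for a name from the list of things; names that differ only in an ending like _2 or _b are one class to them, and where a whole thing is asked for, a point or a joint stands for the part that bears it (a point fixed in the world has none). Each returns a list of dicts, best first, with "score" (0 to 1); they miss things now and then, are a little off and sometimes report something else, mostly with a low value. They report only what shows in the picture. A call takes as long as a camera call.
- r.regions_of(name, camera): "pixels" (420x560 bool, what is visible of it) and "extent" ([left, top, width, height] in pixels, round what is visible of it).
The state is a dict: "clock": time; "q": joint angles; "joint_velocities": joint speeds; "effort": joint torques, N m; "tcp_pos": TCP position; "ee_rot": TCP orientation; "wrist_force": force on the tool from outside, world axes, zero at the start; "ft_torque": the same for the moment, N m; "grip_width": finger opening in m.
Only numpy, scipy, OpenCV 4.12 (cv2) and the standard library are available. Lean on these libraries where they do the work, as an engineer would, in place of code of your own. Each camera call takes 0.05 s, during which the arm holds its last target. There are 200 camera calls.

## Working session

There is one attempt and no reset: what is moved stays moved. The work goes in short steps, Python scripts to look and compute and a tool call to move; the robot and the scene stay as the last step left them, time stands still between calls to the robot, and variables do not carry over. Pictures are saved under pics/ and viewed, about 12 in all and at most 16, crops included, and the job is handed in when it is done.

Besides the shell and the picture viewer there is one more tool, called after "Request:" by a JSON object that holds its "name" and its "arguments". arm_command: Moves the arm, as the interface text tells. Its arguments: {"type":"object","properties":{"deltas":{"type":"array","items":{"type":"array"}},"grip_force":{"type":"number"}},"required":["deltas"]}

```bash
ls; mkdir -p pics; python3 - <<'E'
from cell import r
import cv2,numpy as np
o=r.get_obs()
for k,v in o.items(): print(k,np.round(v,3))
print(r.grip_point_offset)
ims=[]
for c in("side","top"):
    im=r.read_camera(c);cv2.imwrite(f"pics/{c}0.png",im)
    i=r.camera_info(c);print(c,np.round(i["K"],1).tolist(),np.round(i["view"],4).tolist(),i.keys())
    for n in("gauge","gauge_tray","turret_base","knob_grip","housing_a","white_bottle","black_torch","glue"):
        print(n,[(round(d["score"],2),d["extent"]) for d in r.regions_of(n,c)][:5])
E
```

```text
pics
clock 0.0
q [ 1.164  0.287  1.578  0.     1.279 -0.15 ]
joint_velocities [-0.     0.001  0.001 -0.    -0.     0.   ]
effort [-1.0000e-03 -4.0598e+01 -2.9262e+01 -0.0000e+00  6.0000e-03  0.0000e+00]
tcp_pos [0.171 0.652 0.193]
ee_rot [-0.     0.128  0.992 -0.001]
wrist_force [ 0.329 -0.186  0.475]
ft_torque [0.05  0.008 0.038]
grip_width 0.086
0.0187
side [[522.7, 0.0, 280.7], [0.0, 522.7, 209.3], [0.0, 0.0, 1.0]] [[-0.9982, 0.0597, 0.0067, 0.5189], [-0.0173, -0.3929, 0.9194, -0.0936], [0.0575, 0.9176, 0.3933, -1.4664], [0.0, 0.0, 0.0, 1.0]] dict_keys(['K', 'view'])
gauge [(0.88, [285.2, 271.2, 43.6, 42.6]), (0.51, [288.3, 147.2, 13.6, 55.1])]
gauge_tray [(0.79, [262.6, 265.5, 111.9, 74.5])]
turret_base [(0.92, [217.2, 184.0, 98.0, 72.7]), (0.68, [217.6, 186.2, 99.7, 65.2]), (0.58, [234.5, 155.9, 14.8, 41.6])]
knob_grip [(0.91, [219.2, 187.9, 98.2, 60.2])]
housing_a [(0.93, [226.6, 197.3, 25.6, 30.6]), (0.84, [258.6, 209.3, 25.1, 30.1]), (0.7, [258.2, 186.8, 15.1, 25.2])]
white_bottle [(0.83, [233.0, 155.4, 16.8, 44.6]), (0.58, [258.1, 186.0, 3.3, 28.1])]
black_torch [(0.68, [288.1, 146.5, 15.2, 57.6])]
glue [(0.62, [232.2, 254.8, 8.4, 26.9])]
top [[495.9, 0.0, 278.7], [0.0, 495.9, 211.2], [0.0, 0.0, 1.0]] [[0.0196, -0.9998, 0.002, -0.002], [0.9802, 0.0196, 0.1972, -0.552], [-0.1972, -0.0019, 0.9804, -1.3719], [0.0, 0.0, 0.0, 1.0]] dict_keys(['K', 'view'])
gauge [(0.61, [152.1, 218.4, 60.3, 30.2]), (0.58, [262.3, 167.4, 95.2, 96.0])]
gauge_tray [(0.81, [132.9, 205.4, 95.7, 75.9])]
turret_base [(0.79, [260.6, 168.0, 97.1, 94.7]), (0.36, [329.2, 201.1, 27.9, 24.3])]
knob_grip [(0.91, [265.8, 169.2, 92.2, 94.2])]
housing_a [(0.96, [333.0, 198.6, 21.9, 23.4]), (0.83, [270.6, 201.8, 25.5, 24.0]), (0.78, [303.5, 176.1, 22.3, 20.4])]
white_bottle [(0.89, [393.7, 173.6, 30.5, 27.7]), (0.36, [153.6, 215.8, 54.1, 36.4])]
black_torch [(0.74, [382.9, 230.5, 29.0, 27.1])]
glue [(0.67, [220.8, 179.8, 10.6, 8.6])]
```

View pics/side0.png

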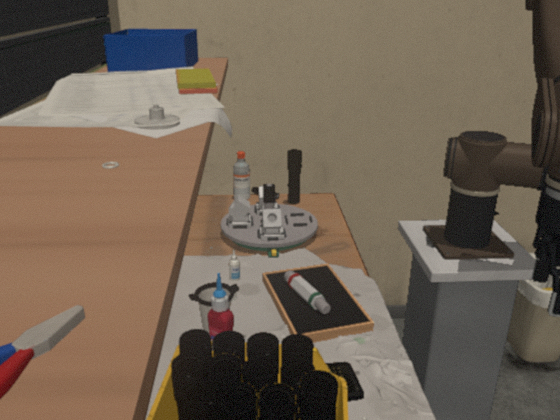

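View pics/top0.png

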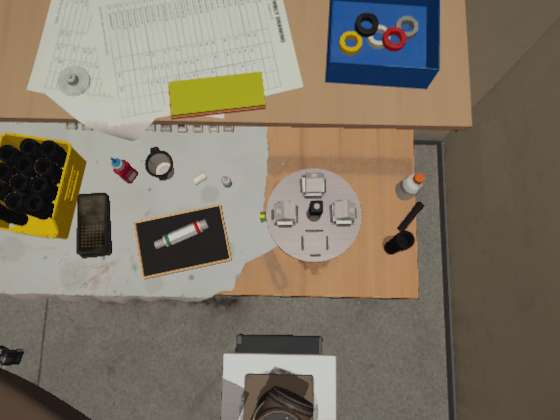

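```bash
cat > h.py <<'E'
from cell import r
import cv2,numpy as np
from scipy.optimize import least_squares
from scipy.spatial.transform import Rotation as R
def proj(c,P):
    i=r.camera_info(c);P=np.atleast_2d(P);V=i["view"];q=P@V[:3,:3].T+V[:3,3]
    q=q*[1,-1,-1];p=q@i["K"].T;return p[:,:2]/p[:,2:]
def ray(c,uv,z):
    i=r.camera_info(c);V=i["view"];d=np.linalg.inv(i["K"])@[uv[0],uv[1],1]
    d=V[:3,:3].T@(d*[1,-1,-1]);o=-V[:3,:3].T@V[:3,3]
    return o+d*(z-o[2])/d[2]
def shot(c,name=None):
    im=r.read_camera(c)
    if name: cv2.imwrite(f"pics/{name}.png",im)
    return im
def crop(im,x,y,w,h,name,s=None):
    s=s or min(800/w,600/h)
    cv2.imwrite(f"pics/{name}.png",cv2.resize(im[y:y+h,x:x+w],None,fx=s,fy=s,interpolation=cv2.INTER_CUBIC))
def tcp():
    o=r.get_obs();q=np.array(o["ee_rot"]);return np.array(o["tcp_pos"]),R.from_quat(q[[1,2,3,0]]).as_matrix(),o
E
python3 - <<'E'
from h import *
t=cv2.imread("pics/top0.png");s=cv2.imread("pics/side0.png")
a=cv2.resize(t[160:290,125:385],None,fx=3,fy=3,interpolation=cv2.INTER_CUBIC)
cv2.imwrite("pics/c_top.png",a)
crop(s,205,140,180,135,"c_side")
for c in("top","side"):
    for n in("gauge","gauge_tray","turret_base","knob_grip","housing_a"):
        for d in r.regions_of(n,c)[:3]:
            m=np.array(d["pixels"]).astype(np.uint8);cs,_=cv2.findContours(m,0,2)
            k=max(cs,key=cv2.contourArea);print(c,n,round(d["score"],2),m.sum(),cv2.minAreaRect(k),np.round(np.argwhere(m).mean(0)[::-1],1))
E
```

```text
top gauge 0.61 625 ((180.276123046875, 234.0043182373047), (12.582795143127441, 56.94596862792969), 65.69544982910156) [181.3 233.7]
top gauge 0.58 5524 ((313.0000305175781, 215.0), (94.7522964477539, 93.33808135986328), 45.0) [312.5 218.3]
top gauge_tray 0.81 4894 ((181.44549560546875, 241.3145751953125), (60.62087631225586, 93.40654754638672), 78.02386474609375) [181.7 242.2]
top turret_base 0.79 5397 ((312.7500305175781, 214.75), (94.0451889038086, 93.33808135986328), 45.0) [312.5 218.9]
top turret_base 0.36 538 ((343.0, 212.0), (24.0, 22.0), 90.0) [343.1 212.7]
top knob_grip 0.91 5442 ((313.0, 215.5), (93.0, 94.0), 90.0) [313.1 218.5]
top housing_a 0.96 545 ((343.0, 212.0), (24.0, 24.0), 90.0) [343.2 212.9]
top housing_a 0.83 530 ((284.5, 213.0), (24.0, 23.0), 90.0) [284.4 213.7]
top housing_a 0.78 514 ((312.5, 184.0), (21.0, 24.0), 0.0) [312.6 184.6]
side gauge 0.88 757 ((306.28778076171875, 291.2234191894531), (57.34745788574219, 16.312488555908203), 43.53120040893555) [306.  291.2]
side gauge 0.51 710 ((294.0, 176.0), (54.0, 14.0), 90.0) [293.7 174.8]
side gauge_tray 0.79 4870 ((317.483642578125, 301.916259765625), (78.49008178710938, 101.25411224365234), 78.92979431152344) [317.2 304.9]
side turret_base 0.92 2948 ((268.2261657714844, 230.8312225341797), (52.930538177490234, 98.04462432861328), 87.95458984375) [271.4 226.9]
side turret_base 0.68 2541 ((268.5, 226.5), (43.0, 95.0), 90.0) [272.2 224.7]
side turret_base 0.58 620 ((241.0, 175.0), (46.0, 16.0), 90.0) [240.6 177.5]
side knob_grip 0.91 2485 ((269.00958251953125, 225.7589111328125), (42.82249069213867, 96.1192855834961), 87.87889862060547) [273.  224.3]
side housing_a 0.93 517 ((238.34921264648438, 210.7861328125), (29.565519332885742, 22.132537841796875), 86.8201675415039) [238.6 212.2]
side housing_a 0.84 621 ((271.0, 223.5), (31.0, 24.0), 90.0) [271.1 224. ]
side housing_a 0.7 108 ((260.0, 199.0), (24.0, 6.0), 90.0) [261.7 201.2]
```

View pics/c_top.png

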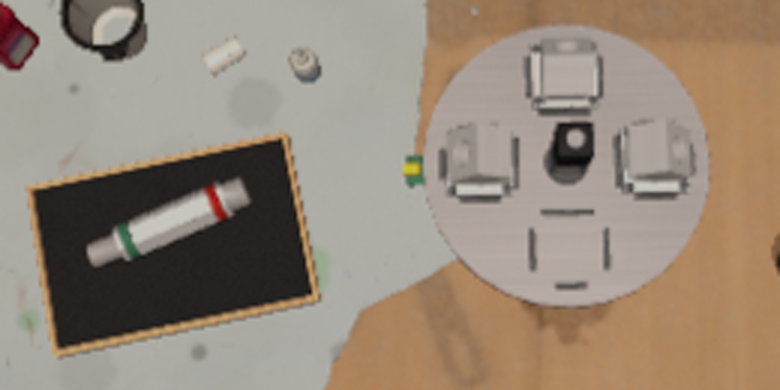

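View pics/c_side.png

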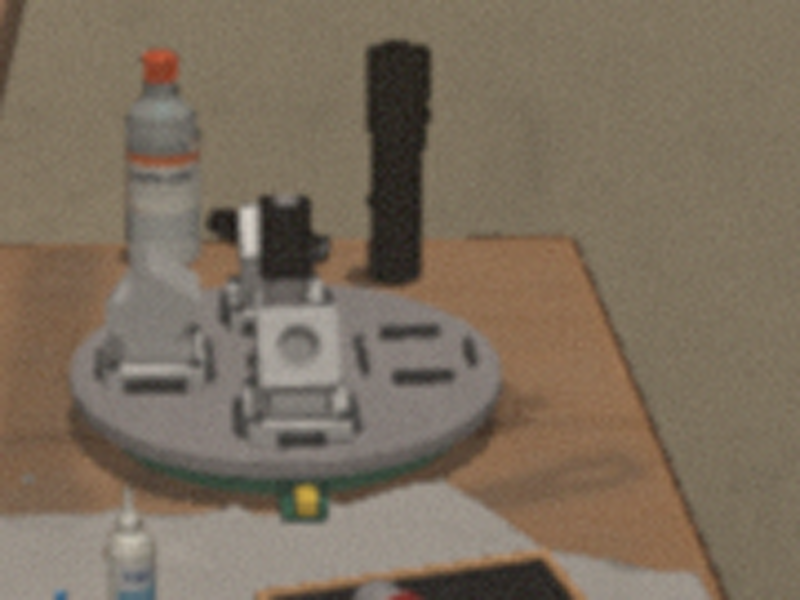

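```bash
cat > tab.py <<'E'
from h import *
from scipy.ndimage import map_coordinates
def edges(im,c,f,n,step=0.0006,span=0.012):
    # f(theta,off)->3D pt ; find max gradient along off
    g=cv2.GaussianBlur(im.astype(float),(0,0),0.8);offs=np.arange(-span,span,step);out=[]
    for th in np.linspace(0,2*np.pi,n,endpoint=False):
        uv=proj(c,np.array([f(th,o) for o in offs]))
        pr=np.stack([map_coordinates(g[...,k],[uv[:,1],uv[:,0]],order=1) for k in range(3)],1)
        d=np.linalg.norm(np.gradient(pr,axis=0),axis=1);i=d[3:-3].argmax()+3
        out.append((th,offs[i],d[i]))
    return np.array(out)
if __name__=="__main__":
    C=ray("top",(313,215.2),.034)[:2];print("init",C)
    for c in("top","side"):
        im=cv2.imread(f"pics/{c}0.png");X=np.array([*C,.14])
        for it in range(4):
            f=lambda th,o:[X[0]+(.14+o)*np.cos(th),X[1]+(.14+o)*np.sin(th),.034]
            e=edges(im,c,f,120,span=.012 if it<2 else .006)
            ok=e[:,2]>np.percentile(e[:,2],30)
            th=e[ok,0];w=e[ok,1]
            s=least_squares(lambda p:p[0]*np.cos(th)+p[1]*np.sin(th)+p[2]-w,[0,0,0],loss="soft_l1",f_scale=.001)
            X[:2]+=s.x[:2]
        print(c,X[:2],"dr",s.x[2],"res",np.median(abs(s.fun)))
        hsv=cv2.cvtColor(im,cv2.COLOR_BGR2HSV)
        u,v=proj(c,[X[0],X[1]+.155,.03])[0];
        m=(hsv[...,0]>20)&(hsv[...,0]<35)&(hsv[...,1]>150);m[:int(v)-15]=0;m[int(v)+15:]=0;m[:,:int(u)-15]=0;m[:,int(u)+15:]=0
        p=np.argwhere(m);w=hsv[...,1][m].astype(float);pc=(p*w[:,None]).sum(0)/w.sum()
        P=ray(c,pc[::-1],.034);print("ptr",len(p),pc[::-1],P,"yaw",np.degrees(np.arctan2(-(P[0]-X[0]),P[1]-X[1])))
    im=cv2.imread("pics/side0.png");g=cv2.cvtColor(im,cv2.COLOR_BGR2GRAY).astype(float)
    print(g[205:232,260:285].astype(int))
E
python3 tab.py
```

```text
init [ 0.54606614 -0.09115251]
top [ 0.55026366 -0.09208137] dr -0.0010138835545910926 res 0.000409953962379168
ptr 19 [261.96067416 215.78230337] [0.54135955 0.05759021 0.034     ] yaw 3.404568598437489
side [ 0.54875337 -0.09279143] dr 0.0002625146835422799 res 0.0009728258947161267
ptr 22 [273.63216109 252.2841747 ] [0.54405444 0.09650712 0.034     ] yaw 1.4219518622443756
[[ 98  97 105 115  99  91  98  98  99 101  96  94  91  88 116 156 161 120
   90 104 123 122 123 126 120]
 [ 92  92 115 125 104  90  96  96  97  98  97  92  85  93 128 152 156 119
   81  87 117 123 120 123 119]
 [ 94  92 114 124 102  94  90  98  97 101  98 100  87  87 111 137 142 116
   87  91 110 121 124 120 123]
 [ 91  99 118 124 109 106 109 119 116 119 116 110 111 116 122 128 124 113
  111 117 130 126 122 120 127]
 [113 119 125 139 140 139 147 148 151 149 150 147 147 151 156 155 156 156
  156 155 141 125 128 124 119]
 [142 145 142 152 161 160 165 162 162 163 165 166 161 170 170 168 161 167
  162 159 148 131 124 121 121]
 [118 120 124 149 167 168 165 165 163 161 164 165 163 162 160 163 158 165
  167 161 155 135
[... 1414 characters left out ...]
66 168 165 166 166 163 156 163 156 158
  160 154 150 130 119 129 125]
 [ 98  79  77 115 139 149 145 147 152 149 150 151 149 142 137 133 135 134
  134 123 125 123 123 123 124]
 [126 106  94  99 108 112 107 105 104 102 102 100 108  98  97  99 101 102
   96  95 106 141 138 123 121]
 [143 121 100  95  90  92  99  99 105 102 106 105  98 108 101 105 104 101
   93 103 126 150 148 121 105]
 [144 126 102  94  91  87 113 123 122 121 121 123 124 119 122 125 118 119
  102 116 149 160 153 109  93]
 [132 124 101  96  98  92 117 125 122 128 130 123 124 125 124 125 124 124
  103 108 149 163 156 112  82]
 [131 119 104 103  97  96 112 119 127 122 124 121 119 127 121 120 125 117
   99 105 143 153 141 103  78]]
```

```bash
cat > yaw.py <<'E'
from h import *
from tab import edges
C=np.array([.5495,-.0924])
# pointer triangulation
for z in(.02,.03,.04,.05,.06):
    print(z,ray("top",(261.96,215.78),z)[:2].round(4),ray("side",(273.63,252.28),z)[:2].round(4))
A=ray("top",(284.4,213.7),.07)[:2];Cc=ray("top",(343.2,212.9),.07)[:2];B=ray("top",(312.6,184.6),.07)[:2]
d=A-Cc;print("ac yaw",np.degrees(np.arctan2(-d[0],d[1])),"mid",(A+Cc)/2,"A",A,"C",Cc,"B",B)
im=cv2.imread("pics/side0.png")
n0=np.radians(35)
for yaw in(1,2,3):
    y=np.radians(yaw);o=np.array([-np.sin(y),np.cos(y),0]);n=np.cos(n0)*o+[0,0,np.sin(n0)];e1=np.cross([0,0,1],o);e2=np.cross(n,e1)
    M=ray("side",(272,217),.092)
    for it in range(5):
        f=lambda th,k:M+(.0130+k)*(np.cos(th)*e1+np.sin(th)*e2)
        e=edges(im,"side",f,48,step=.0004,span=.006);th=e[:,0];w=e[:,1]
        s=least_squares(lambda p:p[0]*np.cos(th)+p[1]*np.sin(th)+p[2]-w,[0,0,0],loss="soft_l1",f_scale=.001)
        M=M+s.x[0]*e1+s.x[1]*e2; M=ray("side",proj("side",M)[0],.092)
    v=M[:2]-C;print(yaw,"mouth",M,"dr",s.x[2],"r",np.hypot(*v),"ang",np.degrees(np.arctan2(-v[0],v[1])))
# tray edges and gauge
for c in("top","side"):
    d=r.regions_of("gauge",c) if 0 else None
E
python3 yaw.py
```

```text
0.02 [0.544  0.0581] [0.5428 0.07  ]
0.03 [0.5421 0.0577] [0.5437 0.0889]
0.04 [0.5402 0.0574] [0.5446 0.1078]
0.05 [0.5383 0.057 ] [0.5455 0.1267]
0.06 [0.5364 0.0567] [0.5464 0.1456]
ac yaw 1.941518913600022 mid [ 0.54462854 -0.09094942] A [ 0.54179429 -0.00734062] C [ 0.54746278 -0.17455822] B [ 0.62873632 -0.08699406]
1 mouth [0.54498538 0.00621575 0.092     ] dr -0.0006500302256065457 r 0.0987190393736119 ang 2.6211680225590586
2 mouth [0.54504071 0.00617909 0.092     ] dr -0.000644213062028574 r 0.09867990193368191 ang 2.5900484863651116
3 mouth [0.54505486 0.00616466 0.092     ] dr -0.0006490728741743261 r 0.09866484501423725 ang 2.582214951097516
```

```bash
cat > ori.py <<'E'
from h import *
def wr(q1,phi,Rt):
    F=(R.from_euler('z',q1)*R.from_euler('y',phi)).as_matrix()
    M=F.T@Rt; out=[]
    q5=np.arccos(np.clip(M[2,2],-1,1))
    q4=np.arctan2(M[1,2],M[0,2]); q6=np.arctan2(M[2,1],-M[2,0])-np.pi/2
    w=lambda a:(a+np.pi)%(2*np.pi)-np.pi
    return np.degrees([w(q4),q5,w(q6)])
if __name__=="__main__":
    p,Rt,o=tcp();q=o["q"];print(wr(q[0],q[1]+q[2],Rt),np.degrees(q[3:]))
    y=np.radians(2.2);n0=np.radians(35)
    u=-np.array([-np.sin(y)*np.cos(n0),np.cos(y)*np.cos(n0),np.sin(n0)])
    xh=np.array([np.cos(y),np.sin(y),0]);v=np.cross(u,xh);v=v if v[2]<0 else -v
    for q1d in(-20,-5):
      for ph in(100,125):
        for psi in range(-60,76,15):
            ps=np.radians(psi);z=np.cos(ps)*v+np.sin(ps)*xh
            row=[]
            for s in(1,-1):
                x=s*u;Rt=np.stack([x,np.cross(z,x),z],1);row.append(wr(np.radians(q1d),np.radians(ph),Rt).round())
            print(q1d,ph,psi,"GO",row[0],"NOGO",row[1])
E
python3 ori.py
```

```text
[-1.72132880e-04  7.32571119e+01 -8.59611676e+00] [-1.72132880e-04  7.32571119e+01 -8.59611676e+00]
-20 100 -60 GO [ -6. 146. 134.] NOGO [ -6. 146. -46.]
-20 100 -45 GO [  9. 134. 146.] NOGO [  9. 134. -34.]
-20 100 -30 GO [ 18. 121. 152.] NOGO [ 18. 121. -28.]
-20 100 -15 GO [ 26. 108. 155.] NOGO [ 26. 108. -25.]
-20 100 0 GO [ 32.  94. 156.] NOGO [ 32.  94. -24.]
-20 100 15 GO [ 38.  80. 156.] NOGO [ 38.  80. -24.]
-20 100 30 GO [ 45.  67. 154.] NOGO [ 45.  67. -26.]
-20 100 45 GO [ 53.  54. 150.] NOGO [ 53.  54. -30.]
-20 100 60 GO [ 64.  41. 142.] NOGO [ 64.  41. -38.]
-20 100 75 GO [ 83.  30. 127.] NOGO [ 83.  30. -53.]
-20 125 -60 GO [ -4. 121. 137.] NOGO [ -4. 121. -43.]
-20 125 -45 GO [  7. 109. 142.] NOGO [  7. 109. -38.]
-20 125 -30 GO [ 16.  97. 144.] NOGO [ 16.  97. -36.]
-20 125 -15 GO [ 25.  85. 144.] NOGO [ 25.  85. -36.]
-20 125 0 GO [ 34.  73. 142.] NOGO [ 34.  73. -38.]
-20 125 15 GO [ 44.  61. 138.] NOGO [ 44.  61. -42.]
-20 125 30 GO [ 57.  51. 131.] NOGO [ 57.  51. -49.]
-20 125 45 GO [ 74.  42. 120.] NOGO [ 74.  42. -60.]
-20 125 60 GO [ 96.  37. 102.] NOGO [ 96
[... 414 characters left out ...]
O [ 42.  57. -14.]
-5 100 45 GO [ 47.  42. 163.] NOGO [ 47.  42. -17.]
-5 100 60 GO [ 56.  28. 155.] NOGO [ 56.  28. -25.]
-5 100 75 GO [ 80.  16. 132.] NOGO [ 80.  16. -48.]
-5 125 -60 GO [ 12. 120. 152.] NOGO [ 12. 120. -28.]
-5 125 -45 GO [ 19. 107. 154.] NOGO [ 19. 107. -26.]
-5 125 -30 GO [ 26.  93. 156.] NOGO [ 26.  93. -24.]
-5 125 -15 GO [ 32.  79. 155.] NOGO [ 32.  79. -25.]
-5 125 0 GO [ 39.  66. 153.] NOGO [ 39.  66. -27.]
-5 125 15 GO [ 47.  53. 149.] NOGO [ 47.  53. -31.]
-5 125 30 GO [ 59.  40. 140.] NOGO [ 59.  40. -40.]
-5 125 45 GO [ 78.  30. 125.] NOGO [ 78.  30. -55.]
-5 125 60 GO [109.  25.  97.] NOGO [109.  25. -83.]
-5 125 75 GO [144.  27.  66.] NOGO [ 144.   27. -114.]
```

```bash
cat > gau.py <<'E'
from h import *
def bands(im,c,box):
    hsv=cv2.cvtColor(im,cv2.COLOR_BGR2HSV).astype(int);H,S,V=hsv[...,0],hsv[...,1],hsv[...,2]
    z=np.zeros(H.shape,bool);x,y,w,h=[int(t) for t in box];z[max(0,y-3):y+h+3,max(0,x-3):x+w+3]=1
    g=z&(H>50)&(H<95)&(S>80);rd=z&((H<8)|(H>170))&(S>110)
    return [np.argwhere(m).mean(0)[::-1] if m.sum() else None for m in(g,rd)]
def locate(z=.037,verbose=1):
    """gauge lying: fits centre+heading by silhouettes in both cameras"""
    res=[]
    for c in("top","side"):
        im=shot(c)
        for d in r.regions_of("gauge",c):
            m=np.array(d["pixels"])
            if not 400<m.sum()<1000: continue
            b=bands(im,c,d["extent"])
            if b[0] is None or b[1] is None: continue
            p=np.argwhere(m)[:,::-1].astype(float)
            W=np.array([ray(c,q,z)[:2] for q in p]);mu=W.mean(0)
            w,v=np.linalg.eigh(np.cov((W-mu).T));ax=v[:,1]
            G=ray(c,b[0],z)[:2];Rr=ray(c,b[1],z)[:2]
            if ax@(G-Rr)<0: ax=-ax
            t=(W-mu)@ax; t0,t1=np.percentile(t,[.5,99.5])
            o=mu+ax*((t0+t1)/2-.005); ob=(G+Rr)/2
            res.append((c,o,np.degrees(np.arctan2(ax[1],ax[0])),ob,np.degrees(np.arctan2(*(G-Rr)[::-1])),t1-t0,d["score"]))
            if verbose: print(c,"ends",o.round(4),"hd %.1f"%res[-1][2],"bands",ob.round(4),"hd %.1f"%res[-1][4],"len %.3f sc %.2f"%(t1-t0,d["score"]))
            break
    return res
if __name__=="__main__": locate()
E
python3 gau.py; python3 - <<'E'
from h import *
d=r.regions_of("gauge_tray","top")[0];m=np.array(d["pixels"]).astype(np.uint8)
k=max(cv2.findContours(m,0,2)[0],key=cv2.contourArea);b=cv2.boxPoints(cv2.minAreaRect(k));P=np.array([ray("top",q,.026)[:2] for q in b]);print(P.round(3),P.mean(0))
E
```

```text
side ends [0.4848 0.2822] hd 113.2 bands [0.4855 0.2661] hd 121.9 len 0.183 sc 0.58
[[0.518 0.445]
 [0.581 0.178]
 [0.408 0.135]
 [0.348 0.396]] [0.46363882 0.28843117]
```

```bash
cat > gau.py <<'E'
from h import *
def bands(im,c,box):
    hsv=cv2.cvtColor(im,cv2.COLOR_BGR2HSV).astype(int);H,S,V=hsv[...,0],hsv[...,1],hsv[...,2]
    z=np.zeros(H.shape,bool);x,y,w,h=[int(t) for t in box];z[max(0,y):y+h,max(0,x):x+w]=1
    out=[]
    for m in(z&(H>50)&(H<95)&(S>80),z&((H<8)|(H>170))&(S>110)):
        n,l,s,ce=cv2.connectedComponentsWithStats(m.astype(np.uint8))
        i=1+s[1:,4].argmax() if n>1 else None
        out.append((ce[i],s[i,4]) if i else (None,0))
    return out
TR=[(.50,.43),(.565,.19),(.425,.15),(.365,.385)]  # inside of tray
def silh(im,c,z0=.022):
    """bright-on-black silhouette inside the tray"""
    m=np.zeros(im.shape[:2],np.uint8);cv2.fillPoly(m,[proj(c,[[x,y,z0] for x,y in TR]).round().astype(int)],255)
    g=im.max(2);b=((g>75)&(m>0)).astype(np.uint8)
    n,l,s,ce=cv2.connectedComponentsWithStats(b);i=1+s[1:,4].argmax();return l==i
def locate(z=.037):
    for c in("top","side"):
        im=shot(c);m=silh(im,c);uv=np.argwhere(m)[:,::-1]
        W=np.array([ray(c,q,z)[:2] for q in uv]);mu=W.mean(0)
        w,v=np.linalg.eigh(np.cov((W-mu).T));ax=v[:,1]
        x,y=uv.min(0);X,Y=uv.max(0)
        (g,ng),(rd,nr)=bands(im,c,(x,y,X-x+1,Y-y+1))
        if g is None or rd is None: print(c,"bands missing",len(uv));continue
        zb=.048 if c=="top" else .045
        G,Rr=ray(c,g,zb)[:2],ray(c,rd,zb)[:2]
        if ax@(G-Rr)<0: ax=-ax
        t=(W-mu)@ax;t0,t1=np.percentile(t,[.3,99.7]);o=mu+ax*((t0+t1)/2-.005)
        print(c,"n",len(uv),ng,nr,"ends",o.round(4),"hd %.1f"%np.degrees(np.arctan2(ax[1],ax[0])),"len %.3f"%(t1-t0),"bands",((G+Rr)/2).round(4),"hd %.1f"%np.degrees(np.arctan2(*(G-Rr)[::-1])),"sep %.3f"%np.hypot(*(G-Rr)))
if __name__=="__main__": locate()
E
python3 gau.py
```

```text
top n 645 27 43 ends [0.4844 0.2866] hd 115.1 len 0.161 bands [0.4824 0.2851] hd 115.3 sep 0.090
side n 768 8 42 ends [0.4827 0.2815] hd 112.8 len 0.184 bands [0.4892 0.281 ] hd 116.5 sep 0.086
```

```bash
cat > plan.py <<'E'
from h import *
import json
def down(hd):   # tool pointing down, tool x at heading hd (deg)
    a=np.radians(hd);x=np.array([np.cos(a),np.sin(a),0]);z=np.array([0,0,-1.]);return np.stack([x,np.cross(z,x),z],1)
YAW=2.2
def bore(s,psi=15,yaw=None):  # s=+1: GO end into bore, -1: NO-GO; returns tool R and unit u (into the bore)
    y=np.radians(YAW if yaw is None else yaw);n0=np.radians(35)
    u=-np.array([-np.sin(y)*np.cos(n0),np.cos(y)*np.cos(n0),np.sin(n0)])
    xh=np.array([np.cos(y),np.sin(y),0]);v=np.cross(u,xh);v=v if v[2]<0 else -v
    z=np.cos(np.radians(psi))*v+np.sin(np.radians(psi))*xh;x=s*u
    return np.stack([x,np.cross(z,x),z],1),u
def rows(wps,jaw,start=None,step=.055,ang=10.2):
    """wps: list of (pos or None, R or None[, step]) ; prints rows"""
    p,Rm,_=tcp() if start is None else (*start,0)
    out=[]
    for w in wps:
        q=p if w[0] is None else np.array(w[0],float);Q=Rm if w[1] is None else w[1];st=w[2] if len(w)>2 else step
        rv=R.from_matrix(Rm.T@Q).as_rotvec();n=max(1,int(np.ceil(max(np.linalg.norm(q-p)/st,np.degrees(np.linalg.norm(rv))/ang)-1e-6)))
        p0,R0=p.copy(),Rm.copy()
        for i in range(1,n+1):
            pt=p0+(q-p0)*i/n;Rt=R0@R.from_rotvec(rv*i/n).as_matrix()
            d=np.round(Rm.T@(pt-p)*100,2);t=np.round(np.degrees(R.from_matrix(Rm.T@Rt).as_rotvec()),1)
            p=p+Rm@d/100;Rm=Rm@R.from_rotvec(np.radians(t)).as_matrix();out.append([(d+0).tolist(),(t+0).tolist(),jaw])
    for k in range(0,len(out),12): print(len(out[k:k+12]),json.dumps(out[k:k+12]).replace(" ","").replace(".0,",",").replace(".0]","]"))
    return p,Rm
E
python3 - <<'E'
from plan import *
rows([([.4835,.2855,.13],down(115.2)),([.4835,.2855,.07],None,.03)],60)
E
```

```text
12 [[[-4.39,-3.07,0.72],[0,0,5.6],60],[[-4.67,-2.62,0.71],[0,0,5.5],60],[[-4.9,-2.17,0.72],[0,0,5.6],60],[[-5.08,-1.67,0.71],[0,0,5.6],60],[[-5.23,-1.17,0.72],[0,0,5.5],60],[[-5.31,-0.67,0.72],[0,0,5.6],60],[[-5.36,-0.14,0.71],[0,0,5.6],60],[[-5.34,0.38,0.72],[0,0,5.5],60],[[-5.28,0.89,0.71],[0,0,5.6],60],[[0,0,2],[0,0,0],60],[[0,0,2],[0,0,0],60],[[0,0,2],[0,0,0],60]]
```

Request:
{"name": "arm_command", "arguments": {"deltas": [[[-4.39, -3.07, 0.72], [0, 0, 5.6], 60], [[-4.67, -2.62, 0.71], [0, 0, 5.5], 60], [[-4.9, -2.17, 0.72], [0, 0, 5.6], 60], [[-5.08, -1.67, 0.71], [0, 0, 5.6], 60], [[-5.23, -1.17, 0.72], [0, 0, 5.5], 60], [[-5.31, -0.67, 0.72], [0, 0, 5.6], 60], [[-5.36, -0.14, 0.71], [0, 0, 5.6], 60], [[-5.34, 0.38, 0.72], [0, 0, 5.5], 60], [[-5.28, 0.89, 0.71], [0, 0, 5.6], 60], [[0, 0, 2], [0, 0, 0], 60], [[0, 0, 2], [0, 0, 0], 60], [[0, 0, 1], [0, 0, 0], 60]]}}

```text
clock: 3.25
tcp_pos: [0.4819, 0.2858, 0.0781]
ee_rot: [-0.001, 0.535, 0.845, -0.001]
wrist_force: [-0.5, 0.4, 0.7]
grip_width: 0.0656
```

```bash
python3 - <<'E'
from plan import *
p,Rm,o=tcp();print(o["clock"],p.round(4),o["wrist_force"],o["grip_width"],np.round(o["q"],3))
a=shot("top");b=shot("side")
crop(a,130,180,120,90,"g1t");crop(b,250,230,130,100,"g1s")
A=cv2.imread("pics/g1t.png");B=cv2.resize(cv2.imread("pics/g1s.png"),None,fx=.5,fy=.5);A=cv2.resize(A,None,fx=.5,fy=.5)
B=cv2.resize(B,(400,A.shape[0]));cv2.imwrite("pics/g1.png",np.hstack([A,B]))
rows([([.4835,.2855,.0225],down(115.2),.015)],60)
E
```

```text
3.25 [0.4819 0.2858 0.0781] [-0.52196032  0.39182534  0.73008718] 0.06562074550180752 [ 0.354  0.164  1.949  0.     1.032 -0.087]
4 [[[-0.03,0.04,1.4],[0,0,0],60],[[-0.02,0.04,1.39],[-0.1,0,0],60],[[-0.03,0.04,1.4],[0,0,0.1],60],[[-0.03,0.03,1.39],[-0.1,0,0],60]]
```

View pics/g1.png

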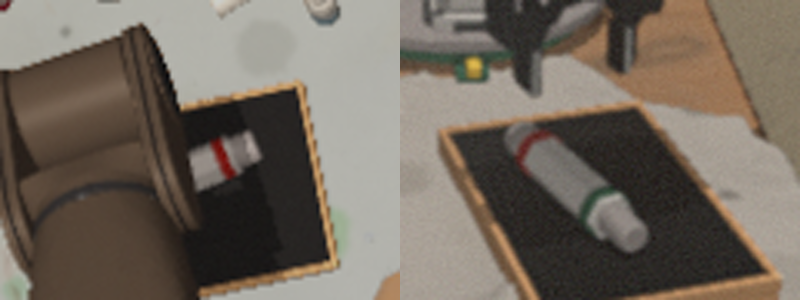

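```bash
python3 - <<'E'
from plan import *
p,Rm,o=tcp()
for s in(-1,1):
    for dz in(0,.0187): print(s,dz,proj("side",p+s*.033*Rm[:,1]-dz*Rm[:,2]),proj("top",p+s*.033*Rm[:,1]))
print("gauge c",proj("side",[.4835,.2855,.037]),proj("top",[.4835,.2855,.037]))
E
```

```text
-1 0 [[318.84318156 270.58841713]] [[183.93536979 242.72657226]]
-1 0.0187 [[319.11774639 263.18852012]] [[183.93536979 242.72657226]]
1 0 [[293.06770673 277.85712917]] [[175.16668071 221.50076008]]
1 0.0187 [[293.18023327 270.31262196]] [[175.16668071 221.50076008]]
gauge c [[304.85947403 290.31000848]] [[182.46626238 233.71847653]]
```

Request:
{"name": "arm_command", "arguments": {"deltas": [[[-0.03, 0.04, 1.4], [0, 0, 0], 60], [[-0.02, 0.04, 1.39], [-0.1, 0, 0], 60], [[-0.03, 0.04, 1.4], [0, 0, 0.1], 60], [[-0.03, 0.03, 1.25], [-0.1, 0, 0], 60], [[0, 0, 0], [0, 0, 0], 60]]}}

```text
clock: 3.98
tcp_pos: [0.4842, 0.2847, 0.0239]
ee_rot: [-0.0, 0.537, 0.844, 0.0]
wrist_force: [1.1, 0.0, 0.6]
grip_width: 0.0656
```

```bash
python3 - <<'E'
from plan import *
p,Rm,o=tcp();print(o["clock"],p.round(4),o["wrist_force"],o["grip_width"],np.round(o["q"],3))
b=shot("side");crop(b,240,200,140,105,"g2")
for s in(-1,1): print(proj("side",p+s*.033*Rm[:,1])-[240,200],(proj("side",p+s*.033*Rm[:,1])-[240,200])*800/140)
E
```

```text
3.975 [0.4842 0.2847 0.0239] [1.12717562 0.00429513 0.63116278] 0.06555607327683953 [ 0.351  0.244  1.971  0.     0.927 -0.087]
[[76.88020306 91.43860723]] [[439.31544608 522.50632704]]
[[51.50453028 98.95422878]] [[294.3116016  565.45273589]]
```

View pics/g2.png

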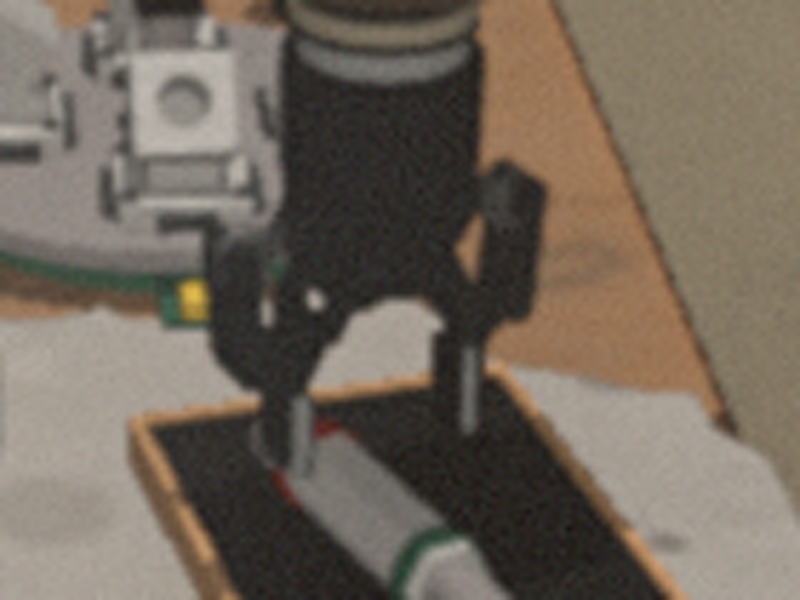

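```bash
python3 - <<'E'
from plan import *
p,Rm,o=tcp();a=shot("top")
x0,y0,w,h=110,150,160,120
for z in(.0,.05,.1,.15,.2,.25):
    u=proj("top",p+[0,0,z])[0];print(z,u)
    cv2.circle(a,tuple(int(t) for t in u.round()),1,(0,255,255),-1)
for s in(-1,1):
    u=proj("top",p+s*.04*Rm[:,1]+[0,0,.06])[0];cv2.circle(a,tuple(int(t) for t in u.round()),1,(255,255,0),-1)
crop(a,x0,y0,w,h,"g3")
E
```

```text
0.0 [183.46251897 233.86917661]
0.05 [180.14966305 231.16127394]
0.1 [176.59544856 228.25608663]
0.15 [172.77250201 225.13123984]
0.2 [168.64914791 221.76084225]
0.25 [164.18852907 218.11476708]
```

View pics/g3.png

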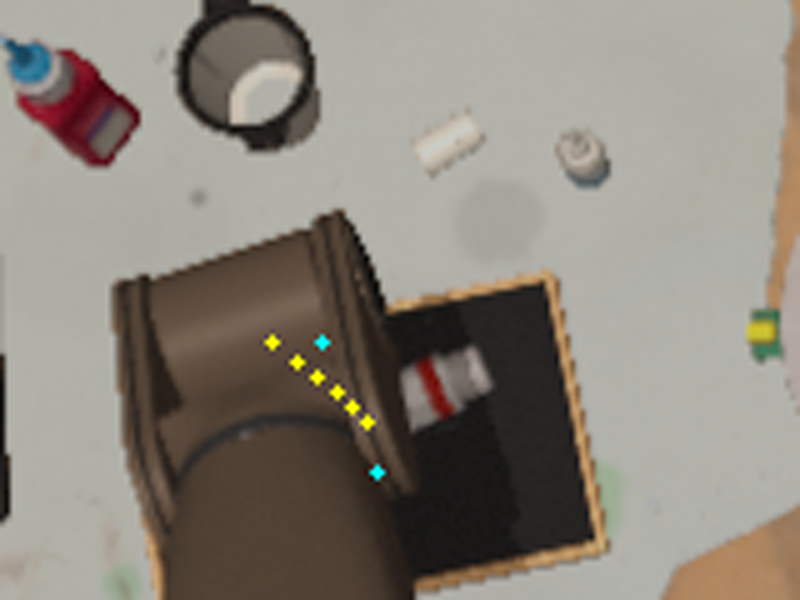

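Request:
{"name": "arm_command", "arguments": {"deltas": [[[0, 0, 0.4], [0, 0, 0], 60], [[0, 0, 0.4], [0, 0, 0], 60], [[0, 0, 0], [0, 0, 0], 60]]}}

```text
clock: 4.45
tcp_pos: [0.4851, 0.2851, 0.0173]
ee_rot: [0.001, 0.537, 0.844, 0.001]
wrist_force: [-0.4, 0.3, 0.8]
grip_width: 0.0661
```

```bash
python3 - <<'E'
from plan import *
p,Rm,o=tcp();print(o["clock"],p.round(4),np.round(o["wrist_force"],1),np.round(o["q"],4))
# fit arm geometry check on 3 poses is impossible yet; test link guess
E
```

```text
4.45 [0.4851 0.2851 0.0173] [-0.4  0.3  0.8] [ 3.509e-01  2.547e-01  1.972e+00  4.000e-04  9.120e-01 -8.720e-02]
```

Request:
{"name": "arm_command", "arguments": {"deltas": [[[0, 0, -0.45], [0, 0, 0], 90], [[0, 0, 0], [0, 0, 0], 130], [[0, 0, 0], [0, 0, 0], 160], [[0, 0, 0], [0, 0, 0], 200], [[0, 0, 0], [0, 0, 0], 255], [[0, 0, 0], [0, 0, 0], 255], [[0, 0, 0], [0, 0, 0], 255]], "grip_force": 80}}

```text
clock: 5.32
tcp_pos: [0.4854, 0.2852, 0.0221]
ee_rot: [0.001, 0.537, 0.844, 0.001]
wrist_force: [-0.5, 0.2, 0.2]
grip_width: 0.0005
```

```bash
python3 - <<'E'
from plan import *
p,Rm,o=tcp()
b=shot("side");crop(b,240,200,140,105,"g4")
print((proj("side",p)-[240,200])*800/140, (proj("side",p+[0,0,.03])-[240,200])*800/140)
E
```

```text
[[364.88071214 548.53883972]] [[366.74851288 482.34262578]]
```

View pics/g4.png

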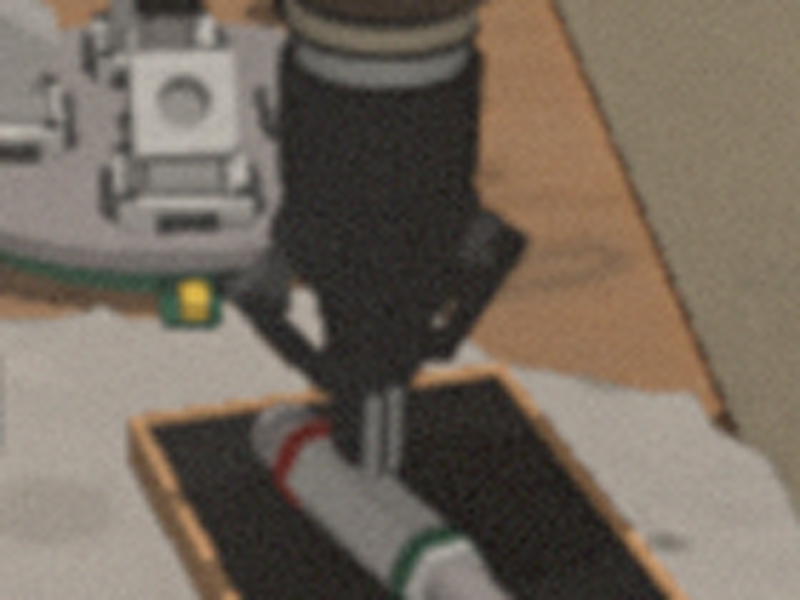

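Request:
{"name": "arm_command", "arguments": {"deltas": [[[0, 0, 0.2], [0, 0, 0], 255], [[0, 0, 0.2], [0, 0, 0], 255], [[0, 0, 0], [0, 0, 0], 255]], "grip_force": 40}}

```text
clock: 5.75
tcp_pos: [0.4851, 0.2851, 0.0178]
ee_rot: [0.001, 0.537, 0.844, 0.001]
wrist_force: [0.1, -0.1, 0.3]
grip_width: -0.0001
```

Request:
{"name": "arm_command", "arguments": {"deltas": [[[0, 0, 0.2], [0, 0, 0], 255], [[0, 0, 0.2], [0, 0, 0], 255]]}}

```text
clock: 6.0
tcp_pos: [0.4858, 0.2854, 0.0152]
ee_rot: [0.001, 0.537, 0.844, 0.002]
wrist_force: [-2.8, -1.1, 11.7]
grip_width: -0.0002
```

Request:
{"name": "arm_command", "arguments": {"deltas": [[[0, 0, 0.2], [0, 0, 0], 255], [[0, 0, 0.2], [0, 0, 0], 255]]}}

```text
clock: 6.25
tcp_pos: [0.4877, 0.2863, 0.0154]
ee_rot: [0.002, 0.537, 0.844, 0.003]
wrist_force: [-6.9, -3.0, 29.7]
grip_width: 0.0002
```

Request:
{"name": "arm_command", "arguments": {"deltas": [[[0, 0, -1.5], [0, 0, 0], 255], [[0, 0, -2], [0, 0, 0], 75], [[0, 0.5, -1], [0, 0, 0], 75], [[0, 0, 0], [0, 0, 0], 75], [[0, 0, 0], [0, 0, 0], 75]]}}

```text
clock: 6.88
tcp_pos: [0.4893, 0.2871, 0.0545]
ee_rot: [0.001, 0.537, 0.844, 0.001]
wrist_force: [0.3, -0.1, 0.1]
grip_width: 0.0604
```

Request:
{"name": "arm_command", "arguments": {"deltas": [[[0, 0, 2], [0, 0, 0], 75], [[0, 0, 2], [0, 0, 0], 75], [[0, 0, 0.7], [0, 0, 0], 75], [[0, 0, 0.4], [0, 0, 0], 75], [[0, 0, 0], [0, 0, 0], 75]]}}

```text
clock: 7.5
tcp_pos: [0.49, 0.2874, 0.0039]
ee_rot: [0.001, 0.537, 0.844, 0.001]
wrist_force: [0.3, 1.0, 0.7]
grip_width: 0.0601
```

```bash
python3 - <<'E'
from plan import *
p,Rm,o=tcp();print(p,np.round(o["wrist_force"],1),np.round(o["q"],4).tolist())
b=shot("side");a=shot("top");B=b[200:305,240:380];A=a[180:285,130:270]
cv2.imwrite("pics/g5.png",cv2.resize(np.hstack([B,A]),None,fx=2.85,fy=2.85,interpolation=2))
print(proj("side",p)-[240,200])
E
```

```text
[0.49000105 0.28738415 0.00394815] [0.3 1.  0.7] [0.3517, 0.2863, 1.9625, 0.0004, 0.8896, -0.0864]
[[ 61.69473496 103.47984628]]
```

View pics/g5.png

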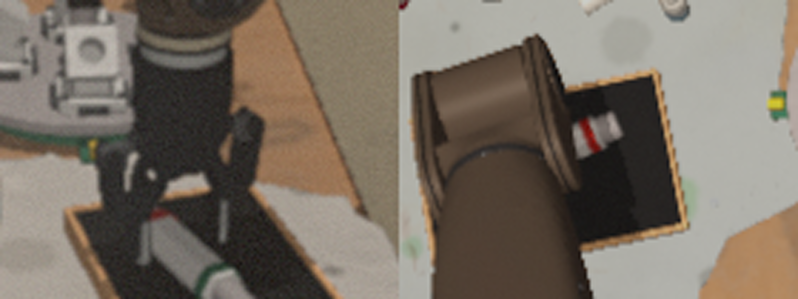

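```bash
python3 - <<'E'
from plan import *
p,Rm,o=tcp()
for y in(.28,.2874):
    s=least_squares(lambda k:proj("side",[k[0],y,k[1]])[0]-[304.6,288.6],[.48,.04]).x;print(y,s)
    for uv in((290.9,293),(318.2,284.2)):
        print(least_squares(lambda k:proj("side",p+[0,0,k[1]]+Rm[:,1]*k[0])[0]-uv,[0,.04]).x)
E
```

```text
0.28 [0.48354344 0.03801844]
[0.02785658 0.03489078]
[-0.04272731  0.03750484]
0.2874 [0.48441262 0.0426255 ]
[0.02785658 0.03489078]
[-0.04272731  0.03750484]
```

Request:
{"name": "arm_command", "arguments": {"deltas": [[[0, 0, 0.5], [0, 0, 0], 75], [[0, 0, 0.4], [0, 0, 0], 75], [[0, 0, 0.2], [0, 0, 0], 75], [[0, 0, 0], [0, 0, 0], 75]]}}

```text
clock: 8.1
tcp_pos: [0.4897, 0.2873, -0.0072]
ee_rot: [0.001, 0.537, 0.844, 0.001]
wrist_force: [-0.2, -0.4, -0.2]
grip_width: 0.0606
```

Request:
{"name": "arm_command", "arguments": {"deltas": [[[0, 0, 0], [0, 0, 0], 110], [[0, 0, 0], [0, 0, 0], 130], [[0, 0, 0], [0, 0, 0], 150], [[0, 0, 0], [0, 0, 0], 180], [[0, 0, 0], [0, 0, 0], 255], [[0, 0, 0], [0, 0, 0], 255]], "grip_force": 40}}

```text
clock: 8.85
tcp_pos: [0.4901, 0.2875, -0.0065]
ee_rot: [0.001, 0.537, 0.844, 0.002]
wrist_force: [-2.0, -1.0, 5.1]
grip_width: 0.0325
```

```bash
cat >> plan.py <<'E'
from ori import wr
def q1of(p,Rm,L=.30):
    w=p-L*Rm[:,2];return np.arctan2(w[1],w[0])-np.arcsin(.1/np.hypot(w[0],w[1]))
OFF=np.array([0,-.0065,-.0435])   # gauge origin in the tool frame (reported TCP)
MOUTH=np.array([.5453,.0066,.092])
def tool_for(G,Rm): return G-Rm@OFF
E
python3 - <<'E'
from plan import *
Rg,u=bore(1,15)
Gpre=MOUTH-u*(.085+.06); P=tool_for(Gpre,Rg)
print("Gpre",Gpre,"P",P,"u",u)
import itertools
for ph in(105,125):
    print(np.degrees(q1of(P,Rg)),wr(q1of(P,Rg),np.radians(ph),Rg))
    for h in(115,60,0,-40): print(h,wr(np.radians(5),np.radians(ph),down(h)))
mid=[.47,.2,.2]
# slerp from down(-20) to Rg
p,Rm,_=tcp()
e=rows([([*p[:2],.06],None),([.46,.22,.20],down(60)),([.5,.18,.22],down(-20)),(P,Rg)],255)
for f in(0,.5,1):
    M=down(-20)@R.from_rotvec(f*R.from_matrix(down(-20).T@Rg).as_rotvec()).as_matrix();print(wr(np.radians(-10),np.radians(115),M))
E
```

```text
Gpre [0.54074041 0.1252895  0.17516858] P [0.54475465 0.15052754 0.13937156] u [ 0.03144545 -0.81854826 -0.57357644]
-14.423691754271028 [ 39.22237087  73.06780738 156.93354297]
115 [  0.  75. -20.]
60 [ 0. 75. 35.]
0 [ 0. 75. 95.]
-40 [  0.  75. 135.]
-14.423691754271028 [ 45.38667273  58.18677445 142.18933951]
115 [  0.  55. -20.]
60 [ 0. 55. 35.]
0 [ 0. 55. 95.]
-40 [  0.  55. 135.]
12 [[[0,0.01,-3.33],[0,0,0],255],[[0,0.01,-3.32],[0,0,0],255],[[-0.81,-0.92,-2.34],[0,0,9.2],255],[[-0.94,-0.78,-2.33],[0.1,0,9.2],255],[[-1.05,-0.63,-2.34],[0,0,9.1],255],[[-1.15,-0.45,-2.34],[0,-0.1,9.2],255],[[-1.2,-0.26,-2.33],[0.1,0,9.2],255],[[-1.23,-0.07,-2.33],[0,0,9.2],255],[[-0.18,0.68,-0.25],[0,0,10],255],[[-0.06,0.71,-0.25],[0,0,10],255],[[0.06,0.7,-0.25],[0,0,10],255],[[0.18,0.68,-0.25],[0,0,10],255]]
12 [[[0.3,0.64,-0.25],[0,0,10],255],[[0.41,0.58,-0.25],[0,0,10],255],[[0.5,0.5,-0.25],[0,0,10],255],[[0.58,0.41,-0.25],[0,0,10],255],[[0.65,0.15,1.01],[4.2,-2.8,8.7],255],[[0.72,0.13,0.96],[4.2,-2.7,8.7],255],[[0.78,0.07,0.92],[4.2,-2.8,8.8],255],[[0.84,0.02,0.88],[4.2,-2.8,8.7],255],[[0.87,-0.05,0.83],[4.2,-2.8,8.7],255],[[0.9,-0.12,0.8],[4.2,-2.7,8.7],255],[[0.91,-0.2,0.77],[4.2,-2.8,8.7],255],[[0.91,-0.28,0.74],[4.2,-2.8,8.8],255]]
[  0.  65. 100.]
[ 21.25105605  68.50224377 126.76835732]
[ 42.10725209  62.77064931 153.31689   ]
```

Request:
{"name": "arm_command", "arguments": {"deltas": [[[0, 0, 0], [0, 0, 0], 255], [[0, 0.01, -3.33], [0, 0, 0], 255], [[0, 0.01, -3.32], [0, 0, 0], 255], [[-0.81, -0.92, -2.34], [0, 0, 9.2], 255], [[-0.94, -0.78, -2.33], [0.1, 0, 9.2], 255], [[-1.05, -0.63, -2.34], [0, 0, 9.1], 255], [[-1.15, -0.45, -2.34], [0, -0.1, 9.2], 255], [[-1.2, -0.26, -2.33], [0.1, 0, 9.2], 255], [[-1.23, -0.07, -2.33], [0, 0, 9.2], 255], [[-0.18, 0.68, -0.25], [0, 0, 10], 255], [[-0.06, 0.71, -0.25], [0, 0, 10], 255], [[0.06, 0.7, -0.25], [0, 0, 10], 255]], "grip_force": 100}}

```text
clock: 10.35
tcp_pos: [0.4749, 0.2047, 0.2059]
ee_rot: [-0.0, 0.967, 0.256, -0.0]
wrist_force: [-0.0, 0.1, -1.9]
grip_width: 0.0302
```

Request:
{"name": "arm_command", "arguments": {"deltas": [[[0.18, 0.68, -0.25], [0, 0, 10], 255], [[0.3, 0.64, -0.25], [0, 0, 10], 255], [[0.41, 0.58, -0.25], [0, 0, 10], 255], [[0.5, 0.5, -0.25], [0, 0, 10], 255], [[0.58, 0.41, -0.25], [0, 0, 10], 255], [[0.65, 0.15, 1.01], [4.2, -2.8, 8.7], 255], [[0.72, 0.13, 0.96], [4.2, -2.7, 8.7], 255], [[0.78, 0.07, 0.92], [4.2, -2.8, 8.8], 255], [[0.84, 0.02, 0.88], [4.2, -2.8, 8.7], 255], [[0.87, -0.05, 0.83], [4.2, -2.8, 8.7], 255], [[0.9, -0.12, 0.8], [4.2, -2.7, 8.7], 255], [[0.91, -0.2, 0.77], [4.2, -2.8, 8.7], 255]]}}

```text
clock: 11.85
tcp_pos: [0.5392, 0.1533, 0.1475]
ee_rot: [-0.265, 0.715, -0.636, -0.115]
wrist_force: [0.1, 0.7, -2.0]
grip_width: 0.0304
```

```bash
python3 - <<'E'
from plan import *
p,Rm,o=tcp();print(o["clock"],p,np.round(o["wrist_force"],1),o["grip_width"],np.round(np.degrees(o["q"]),1).tolist())
Rg,u=bore(1,15);print("ang err",np.degrees(R.from_matrix(Rm.T@Rg).as_rotvec()))
G=p+Rm@OFF;print("G pred",G,"tip",G+Rm[:,0]*.085,[proj(c,[G,G+Rm[:,0]*.085,G-Rm[:,0]*.075]).round(1).tolist() for c in("top","side")])
b=shot("side","s6");a=shot("top","t6");B=b[130:280,200:340];A=a[150:300,200:340]
cv2.imwrite("pics/g6.png",cv2.resize(np.hstack([B,A]),None,fx=2.85,fy=2.85,interpolation=2))
E
```

```text
11.85 [0.5391694  0.15331132 0.14751703] [ 0.1  0.7 -2. ] 0.03043678261799171 [-11.5, -1.4, 120.6, 38.3, 62.4, 143.0]
ang err [ 4.07283227 -2.79883222  8.39713246]
G pred [0.5379585  0.13080373 0.18528531] tip [0.55190335 0.0585798  0.14269134] [[[232.1, 205.6], [260.4, 204.4], [205.5, 206.8]], [[277.0, 202.5], [269.9, 207.3], [284.0, 197.8]]]
```

View pics/g6.png

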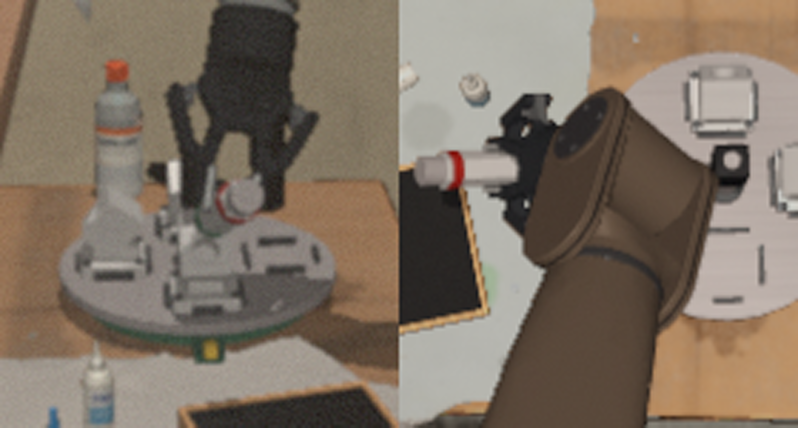

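```bash
python3 - <<'E'
from plan import *
for z in(-.05,0,.05,.1): print(z,proj("side",[0,0,z]),proj("top",[0,0,z]))
b=cv2.imread("pics/side0.png");B=b[120:300,390:550]
for z in(-.05,0,.05,.1,.2):
    u=proj("side",[0,0,z])[0]-[390,120];cv2.circle(B,tuple(int(t) for t in u.round()),1,(0,255,255),-1)
a=cv2.imread("pics/s6.png")[160:240,240:320];a=cv2.resize(a,None,fx=5,fy=5,interpolation=2)
t=cv2.imread("pics/t6.png")[180:240,190:260];t=cv2.resize(t,(400,343),interpolation=2);a=np.vstack([a,np.zeros((200,400,3),np.uint8)]);a=a[:600]
B=cv2.resize(B,(228,257));o=np.zeros((600,800,3),np.uint8);o[:400,:400]=a[:400];o[:343,400:]=t;o[343:600,400:628]=B
cv2.imwrite("pics/g7.png",o)
E
```

```text
-0.05 [[463.16403416 258.37223608]] [[277.9994592  407.23444118]]
0 [[465.72985373 242.64374927]] [[278.00947966 410.67607025]]
0.05 [[468.365421   226.48770865]] [[278.02024274 414.37275798]]
0.1 [[471.07361914 209.88644047]] [[278.03183416 418.35394899]]
```

View pics/g7.png

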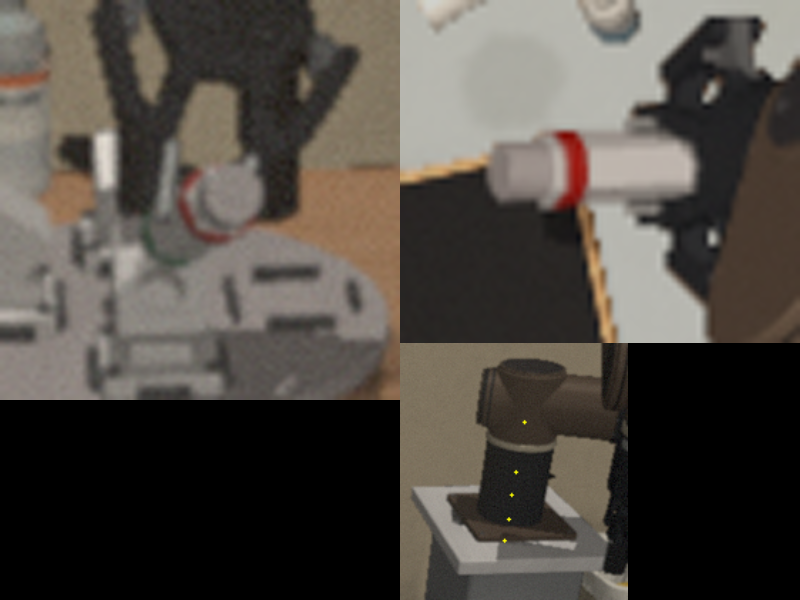

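```bash
cat >> h.py <<'E'
def tri(ut,us):
    s=least_squares(lambda P:np.r_[proj("top",P)[0]-ut,proj("side",P)[0]-us],[.5,.1,.1]);return s.x,s.fun.round(1)
E
python3 - <<'E'
from plan import *
p,Rm,o=tcp()
P,e=tri([208.7,210.1],[287,198.6]);print(P,e)
n=p+Rm@OFF-Rm[:,0]*.075
print("pred",n,"diff",P-n, "G true",P+Rm[:,0]*.075, "G-p",P+Rm[:,0]*.075-p,"tool frame",Rm.T@(P-p)+[.075,0,0])
E
```

```text
[0.51835386 0.18674066 0.21758547] [ 0. -0.  0.  0.]
pred [0.52334339 0.19426753 0.22037591] diff [-0.00498954 -0.00752688 -0.00279044] G true [0.53071014 0.12299544 0.18005055] G-p [-0.00592138 -0.02997276  0.03502244] tool frame [ 0.00697186 -0.00060537 -0.04594591]
```

```bash
sed -i 's/^OFF=.*/OFF=np.array([.005,0,-.0455])/' plan.py; cat >> plan.py <<'E'
def st():
    p,Rm,o=tcp();print("t",round(o["clock"],2),"p",p.round(4),"F",np.round(o["wrist_force"],1),"w",round(o["grip_width"],4),"q",np.round(np.degrees(o["q"]),1).tolist())
    return p,Rm,o
E
python3 - <<'E'
from plan import *
p,Rm,o=st();Rg,u=bore(1,15)
e=rows([(tool_for(MOUTH-u*(.085+.03),Rg),Rg,.03)],255)
E
```

```text
t 11.95 p [0.5366 0.153  0.145 ] F [-0.1  0.2 -1.8] w 0.0302 q [-11.6, -1.3, 120.7, 38.0, 62.6, 142.9]
2 [[[1.59,-0.47,0.38],[2.2,-1.4,4.2],255],[[1.56,-0.57,0.37],[2.2,-1.5,4.2],255]]
```

Request:
{"name": "arm_command", "arguments": {"deltas": [[[1.59, -0.47, 0.38], [2.2, -1.4, 4.2], 255], [[1.56, -0.57, 0.37], [2.2, -1.5, 4.2], 255], [[0, 0, 0], [0, 0, 0], 255], [[0, 0, 0], [0, 0, 0], 255]]}}

```text
clock: 12.45
tcp_pos: [0.5551, 0.1321, 0.1296]
ee_rot: [0.298, -0.657, 0.681, 0.127]
wrist_force: [-0.3, 0.0, -1.6]
grip_width: 0.0306
```

```bash
python3 - <<'E'
from plan import *
p,Rm,o=st();Rg,u=bore(1,15);print("ang err",np.degrees(R.from_matrix(Rm.T@Rg).as_rotvec()).round(2))
G=p+Rm@OFF;print("G",G,"tip",G+Rm[:,0]*.085,"perp err to bore axis",(lambda d:d-u*(d@u))(G-MOUTH))
for c in("top","side"): print(c,proj(c,[G+Rm[:,0]*k for k in(.085,.055,0,-.055,-.075)]).round(1).tolist(),proj(c,MOUTH).round(1))
b=shot("side","s8");a=shot("top","t8")
B=cv2.resize(b[150:250,225:325],None,fx=4,fy=4,interpolation=2);A=cv2.resize(a[160:260,210:310],None,fx=4,fy=4,interpolation=2)
cv2.imwrite("pics/g8.png",np.hstack([B,A]))
E
```

```text
t 12.45 p [0.5551 0.1321 0.1296] F [-0.3  0.  -1.6] w 0.0306 q [-15.4, 0.9, 121.9, 44.5, 60.3, 142.7]
ang err [-0.14  0.11  0.51]
G [0.54441627 0.10229632 0.16268325] tip [0.54786827 0.03272964 0.11396406] perp err to bore axis [ 0.0028552  -0.00163078  0.00248381]
top [[270.1, 208.2], [261.0, 207.2], [243.7, 205.2], [225.5, 203.2], [218.7, 202.4]] [[279.5 210.9]]
side [[271.1, 213.6], [271.9, 211.2], [273.7, 206.7], [275.5, 201.7], [276.3, 199.8]] [[271.6 217.2]]
```

View pics/g8.png

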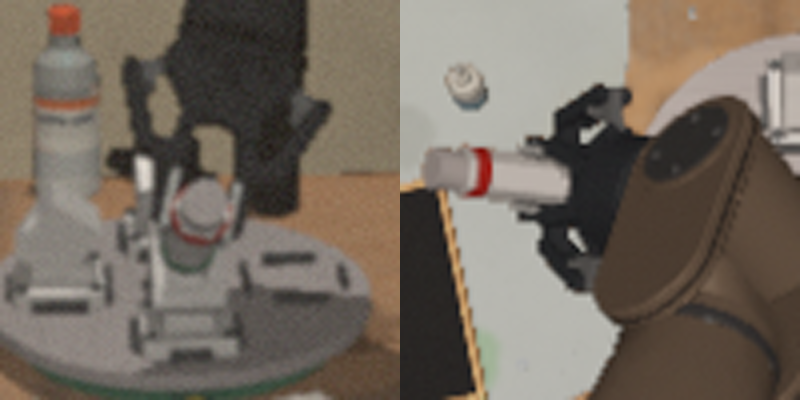

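```bash
python3 - <<'E'
from plan import *
Rg,u=bore(1,15)
e=rows([(tool_for(MOUTH-u*(.085+.012),Rg),Rg,.01)],255)
print(Rg)
E
```

```text
3 [[[0.74,0.13,0.08],[-0.1,0,0.2],255],[[0.74,0.13,0.08],[0,0.1,0.1],255],[[0.75,0.13,0.07],[-0.1,0,0.2],255]]
[[ 0.03144545 -0.97091262  0.23736019]
 [-0.81854826  0.11126331  0.56355942]
 [-0.57357644 -0.21201215 -0.79124012]]
```

Request:
{"name": "arm_command", "arguments": {"deltas": [[[0.74, 0.13, 0.08], [-0.1, 0, 0.2], 255], [[0.74, 0.13, 0.08], [0, 0.1, 0.1], 255], [[0.75, 0.13, 0.07], [-0.1, 0, 0.2], 255], [[0, 0, 0], [0, 0, 0], 255], [[0, 0, 0], [0, 0, 0], 255]]}}

```text
clock: 13.18
tcp_pos: [0.5525, 0.1151, 0.1136]
ee_rot: [0.296, -0.653, 0.685, 0.129]
wrist_force: [0.4, 1.1, -2.6]
grip_width: 0.0299
```

```bash
cat >> plan.py <<'E'
def axis(s=1,psi=15,off=None):
    p,Rm,o=st();Rg,u=bore(s,psi);of=OFF if off is None else off
    print("ang err",np.degrees(R.from_matrix(Rm.T@Rg).as_rotvec()).round(2))
    G=p+Rm@of;d=G-MOUTH;print("tip to mouth mm",round((-(d@u)-(.085 if s>0 else .075))*1e3,1),"perp corr in tool (cm)",(Rm.T@(-(d-u*(d@u)))*100).round(2),"F tool",(Rm.T@o["wrist_force"]).round(1),"M tool",(Rm.T@o["ft_torque"]).round(2))
E
python3 -c "
from plan import *
axis()"
```

```text
t 13.18 p [0.5525 0.1151 0.1136] F [ 0.4  1.1 -2.6] w 0.0299 q [-17.4, 2.3, 122.5, 44.6, 60.2, 140.5]
ang err [ 0.02  0.05 -0.16]
tip to mouth mm 10.9 perp corr in tool (cm) [-0.   -0.05 -0.03] F tool [0.6 0.2 2.7] M tool [-0.23  0.46  0.04]
```

Request:
{"name": "arm_command", "arguments": {"deltas": [[[0.4, -0.05, -0.03], [0, 0, 0], 255], [[0.4, 0, 0], [0, 0, 0], 255], [[0.3, 0, 0], [0, 0, 0], 255], [[0.3, 0, 0], [0, 0, 0], 255], [[0, 0, 0], [0, 0, 0], 255]]}}

```text
clock: 13.8
tcp_pos: [0.5532, 0.1033, 0.1057]
ee_rot: [0.296, -0.653, 0.685, 0.129]
wrist_force: [1.1, -0.7, -3.2]
grip_width: 0.0303
```

```bash
python3 -c "
from plan import *
axis()"
```

```text
t 13.8 p [0.5532 0.1033 0.1057] F [ 1.1 -0.7 -3.2] w 0.0303 q [-18.7, 3.3, 122.4, 44.7, 60.3, 138.9]
ang err [ 0.03  0.04 -0.18]
tip to mouth mm -3.2 perp corr in tool (cm) [-0.   -0.02 -0.01] F tool [ 2.5 -0.4  2.4] M tool [-0.14  0.16 -0.07]
```

Request:
{"name": "arm_command", "arguments": {"deltas": [[[0.3, 0, 0], [0, 0, 0], 255], [[0.3, 0, 0], [0, 0, 0], 255], [[0.3, 0, 0], [0, 0, 0], 255], [[0, 0, 0], [0, 0, 0], 255]]}}

```text
clock: 14.3
tcp_pos: [0.5535, 0.096, 0.1005]
ee_rot: [0.296, -0.653, 0.685, 0.129]
wrist_force: [-0.3, 1.0, -2.5]
grip_width: 0.0303
```

```bash
python3 -c "
from plan import *
axis()"
```

```text
t 14.3 p [0.5535 0.096  0.1005] F [-0.3  1.  -2.5] w 0.0303 q [-19.6, 3.9, 122.4, 44.7, 60.3, 137.9]
ang err [ 0.03  0.05 -0.18]
tip to mouth mm -12.3 perp corr in tool (cm) [-0.   -0.02 -0.01] F tool [0.6 0.9 2.4] M tool [-0.2   0.43  0.07]
```

Request:
{"name": "arm_command", "arguments": {"deltas": [[[0.4, 0, 0], [0, 0, 0], 255], [[0.4, 0, 0], [0, 0, 0], 255], [[0.3, 0, 0], [0, 0, 0], 255], [[0.3, 0, 0], [0, 0, 0], 255], [[0, 0, 0], [0, 0, 0], 255]]}}

```text
clock: 14.92
tcp_pos: [0.5539, 0.0845, 0.0925]
ee_rot: [0.296, -0.653, 0.685, 0.129]
wrist_force: [0.4, 0.4, -2.0]
grip_width: 0.0306
```

```bash
python3 -c "
from plan import *
axis()
b=shot('side');a=shot('top')
B=cv2.resize(b[150:250,225:325],None,fx=4,fy=4,interpolation=2);A=cv2.resize(a[160:260,210:310],None,fx=4,fy=4,interpolation=2)
cv2.imwrite('pics/g9.png',np.hstack([B,A]))"
```

```text
t 14.93 p [0.5539 0.0845 0.0925] F [ 0.4  0.4 -2. ] w 0.0306 q [-20.8, 5.0, 122.3, 44.7, 60.3, 136.3]
ang err [ 0.02  0.04 -0.17]
tip to mouth mm -26.2 perp corr in tool (cm) [-0.   -0.02 -0.01] F tool [0.8 0.1 1.9] M tool [-0.24  0.62 -0.06]
```

View pics/g9.png

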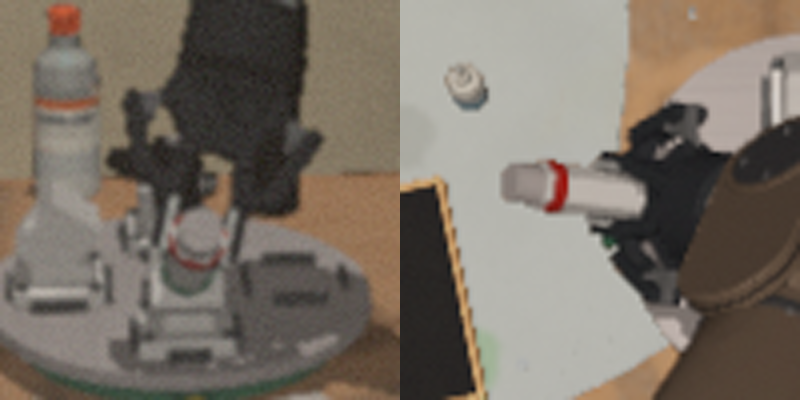

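Request:
{"name": "arm_command", "arguments": {"deltas": [[[0.2, 0, 0], [0, 0, 0], 255], [[0.2, 0, 0], [0, 0, 0], 255]]}}

```text
clock: 15.28
tcp_pos: [0.554, 0.0814, 0.0903]
ee_rot: [0.296, -0.653, 0.685, 0.129]
wrist_force: [0.0, 0.4, -1.7]
grip_width: 0.0306
```

Request:
{"name": "arm_command", "arguments": {"deltas": [[[0.15, 0, 0], [0, 0, 0], 255], [[0.1, 0, 0], [0, 0, 0], 255]]}}

```text
clock: 15.52
tcp_pos: [0.5541, 0.0808, 0.0901]
ee_rot: [0.298, -0.653, 0.684, 0.131]
wrist_force: [-0.3, 5.8, 4.2]
grip_width: 0.0302
```

```bash
python3 -c "
from plan import *
axis()"
```

```text
t 15.53 p [0.5541 0.0808 0.0901] F [-0.3  5.8  4.2] w 0.0302 q [-21.3, 5.4, 122.2, 44.9, 60.6, 135.5]
ang err [ 0.06  0.31 -0.16]
tip to mouth mm -30.8 perp corr in tool (cm) [-0.   -0.01  0.  ] F tool [-7.2  0.1 -0.1] M tool [-0.01 -0.9  -0.15]
```

Request:
{"name": "arm_command", "arguments": {"deltas": [[[0.1, 0, 0], [0, 0, 0], 255], [[0.1, 0, 0], [0, 0, 0], 255], [[0, 0, 0], [0, 0, 0], 255]]}}

```text
clock: 15.9
tcp_pos: [0.5544, 0.0806, 0.0902]
ee_rot: [0.299, -0.653, 0.683, 0.132]
wrist_force: [-1.5, 8.9, 5.1]
grip_width: 0.0304
```

```bash
python3 -c "
from plan import *
axis()"
```

```text
t 15.9 p [0.5544 0.0806 0.0902] F [-1.5  8.9  5.1] w 0.0304 q [-21.4, 5.5, 122.1, 45.1, 60.7, 135.3]
ang err [ 0.06  0.52 -0.16]
tip to mouth mm -31.1 perp corr in tool (cm) [0.   0.02 0.02] F tool [-10.2   1.4   0.7] M tool [-0.3  -1.33  0.41]
```

```bash
sed -i 's/^OFF=.*/OFF=np.array([.004,0,-.0455])/' plan.py; python3 - <<'E'
from plan import *
Rg,u=bore(1,15);Rn,_=bore(-1,15)
P0=tool_for(MOUTH-u*.118,Rg);P1=tool_for(MOUTH-u*.14,Rg)
Rq=Rg@R.from_euler('z',-90,degrees=True).as_matrix()
e=rows([(P0,None,.021),(P1,Rg,.03),(tool_for(MOUTH-u*.14,Rq),Rq),(tool_for(MOUTH-u*.13,Rn),Rn),(tool_for(MOUTH-u*.095,Rn),Rn,.02)],255)
E
```

```text
12 [[[-2.09,0.01,0.03],[0,0,0],255],[[-2.09,0.02,0.02],[0,0,0],255],[[-2.09,0.01,0.03],[0,0,0],255],[[-2.2,0,0.02],[0.1,0.5,-0.2],255],[[0.04,0.04,0],[0,0,-10],255],[[0.04,0.06,0],[0,0,-10],255],[[0.03,0.05,0],[0,0,-10],255],[[0.01,0.07,0],[0,0,-10],255],[[0.01,0.06,0],[0,0,-10],255],[[-0.01,0.06,0],[0,0,-10],255],[[-0.02,0.06,0],[0,0,-10],255],[[-0.02,0.06,0],[0,0,-10],255]]
12 [[[-0.04,0.05,0],[0,0,-10],255],[[0.04,0.16,0],[0,0,-10],255],[[0.02,0.16,0],[0,0,-10],255],[[-0.01,0.16,0],[0,0,-10],255],[[-0.04,0.16,0],[0,0,-10],255],[[-0.06,0.14,0],[0,0,-10],255],[[-0.1,0.14,0],[0,0,-10],255],[[-0.11,0.12,0],[0,0,-10],255],[[-0.13,0.09,0],[0,0,-10],255],[[-0.14,0.07,0],[0,0,-10],255],[[-1.75,0,0],[0,0,0],255],[[-1.75,0,0],[0,0,0],255]]
```

Request:
{"name": "arm_command", "arguments": {"deltas": [[[-1.5, 0.01, 0.03], [0, 0, 0], 255], [[-2.09, 0.02, 0.02], [0, 0, 0], 255], [[-2.39, 0.01, 0.03], [0, 0, 0], 255], [[-2.5, 0, 0.02], [0.1, 0.5, -0.2], 255], [[0.04, 0.04, 0], [0, 0, -10], 255], [[0.04, 0.06, 0], [0, 0, -10], 255], [[0.03, 0.05, 0], [0, 0, -10], 255], [[0.01, 0.07, 0], [0, 0, -10], 255], [[0.01, 0.06, 0], [0, 0, -10], 255], [[-0.01, 0.06, 0], [0, 0, -10], 255], [[-0.02, 0.06, 0], [0, 0, -10], 255], [[-0.02, 0.06, 0], [0, 0, -10], 255]]}}

```text
clock: 17.4
tcp_pos: [0.5481, 0.1449, 0.1326]
ee_rot: [-0.305, 0.942, -0.101, 0.094]
wrist_force: [-0.1, 0.4, -1.4]
grip_width: 0.0301
```

Request:
{"name": "arm_command", "arguments": {"deltas": [[[-0.04, 0.05, 0], [0, 0, -10], 255], [[0.04, 0.16, 0], [0, 0, -10], 255], [[0.02, 0.16, 0], [0, 0, -10], 255], [[-0.01, 0.16, 0], [0, 0, -10], 255], [[-0.04, 0.16, 0], [0, 0, -10], 255], [[-0.06, 0.14, 0], [0, 0, -10], 255], [[-0.1, 0.14, 0], [0, 0, -10], 255], [[-0.11, 0.12, 0], [0, 0, -10], 255], [[-0.13, 0.09, 0], [0, 0, -10], 255], [[-0.14, 0.07, 0], [0, 0, -10], 255], [[-1.75, 0, 0], [0, 0, 0], 255], [[0, 0, 0], [0, 0, 0], 255]]}}

```text
clock: 18.9
tcp_pos: [0.5521, 0.1175, 0.1142]
ee_rot: [-0.126, 0.687, 0.653, 0.293]
wrist_force: [-0.5, -0.5, -1.6]
grip_width: 0.0304
```

```bash
python3 -c "
from plan import *
axis(-1)"
```

```text
t 18.9 p [0.5521 0.1175 0.1142] F [-0.5 -0.5 -1.6] w 0.0304 q [-16.9, 1.9, 122.6, 44.2, 59.7, -38.6]
ang err [ 0.03  0.52 -0.21]
tip to mouth mm 32.7 perp corr in tool (cm) [-0.    0.11 -0.11] F tool [-1.3 -0.7  0.8] M tool [ 0.17 -0.52 -0.  ]
```

Request:
{"name": "arm_command", "arguments": {"deltas": [[[-1, 0.11, -0.11], [0, 0.5, -0.2], 255], [[-1, 0, 0], [0, 0, 0], 255], [[-0.7, 0, 0], [0, 0, 0], 255], [[0, 0, 0], [0, 0, 0], 255]]}}

```text
clock: 19.4
tcp_pos: [0.5542, 0.0952, 0.1007]
ee_rot: [-0.128, 0.683, 0.655, 0.297]
wrist_force: [-0.2, -0.3, -1.7]
grip_width: 0.03
```

```bash
python3 -c "
from plan import *
axis(-1)"
```

```text
t 19.4 p [0.5542 0.0952 0.1007] F [-0.2 -0.3 -1.7] w 0.03 q [-19.6, 4.0, 122.3, 44.7, 60.3, -42.5]
ang err [ 0.06 -0.04  0.17]
tip to mouth mm 6.2 perp corr in tool (cm) [ 0.   -0.05  0.04] F tool [-1.2 -0.5  1.1] M tool [ 0.21 -0.45  0.02]
```

Request:
{"name": "arm_command", "arguments": {"deltas": [[[-0.2, -0.05, 0.03], [0, 0, 0.1], 255], [[-0.2, 0, 0], [0, 0, 0], 255], [[-0.1, 0, 0], [0, 0, 0], 255]]}}

```text
clock: 19.77
tcp_pos: [0.554, 0.0929, 0.0988]
ee_rot: [-0.129, 0.683, 0.655, 0.298]
wrist_force: [0.2, 3.3, 2.3]
grip_width: 0.0304
```

Request:
{"name": "arm_command", "arguments": {"deltas": [[[-0.1, 0, 0], [0, 0, 0], 255], [[-0.1, 0, 0], [0, 0, 0], 255], [[-0.1, 0, 0], [0, 0, 0], 255]]}}

```text
clock: 20.15
tcp_pos: [0.5544, 0.0926, 0.0992]
ee_rot: [-0.131, 0.681, 0.654, 0.3]
wrist_force: [-0.1, 11.1, 8.5]
grip_width: 0.0303
```

```bash
python3 -c "
from plan import *
axis(-1)"
```

```text
t 20.15 p [0.5544 0.0926 0.0992] F [-0.1 11.1  8.5] w 0.0303 q [-20.2, 4.4, 122.2, 45.2, 60.7, -43.4]
ang err [ 0.04 -0.6   0.16]
tip to mouth mm 2.8 perp corr in tool (cm) [-0.   -0.08  0.06] F tool [14.   0.5 -0.3] M tool [ 0.18  2.01 -0.07]
```

Request:
{"name": "arm_command", "arguments": {"deltas": [[[-0.1, -0.05, 0.04], [0, -0.5, 0], 255], [[-0.05, 0, 0], [0, 0, 0], 255], [[0, 0, 0], [0, 0, 0], 255], [[0, 0, 0], [0, 0, 0], 255]]}}

```text
clock: 20.65
tcp_pos: [0.5538, 0.0929, 0.0987]
ee_rot: [-0.13, 0.682, 0.655, 0.298]
wrist_force: [-1.2, 15.0, 9.2]
grip_width: 0.0298
```

```bash
python3 - <<'E'
from plan import *
axis(-1)
p,Rm,_=tcp();Rg,u=bore(1,15);Rn,_=bore(-1,15)
H=115.2
# place: gauge back at (.4835,.2855): p at grasp was (.4901,.2875,-.0065)
rows([(p-u*.03,None,.02),(p-u*.07,Rn,.04),([.50,.20,.14],down(110)),([.488,.2868,.07],down(H)),([.488,.2868,.03],None,.03)],255)
E
```

```text
t 20.65 p [0.5538 0.0929 0.0987] F [-1.2 15.   9.2] w 0.0298 q [-20.0, 4.3, 122.3, 44.9, 60.5, -43.1]
ang err [-0.01 -0.27  0.13]
tip to mouth mm 3.0 perp corr in tool (cm) [-0.   -0.01  0.01] F tool [17.6 -0.9  0.9] M tool [ 0.34  2.19 -0.  ]
12 [[[1.5,0,0.01],[0,0,0],255],[[1.5,0.01,0],[0,0,0],255],[[4,0.01,0.02],[0,-0.3,0.1],255],[[0.86,-1.11,0.3],[4,-6.5,-4.3],255],[[0.97,-1.02,0.27],[3.9,-6.4,-4.4],255],[[1.08,-0.92,0.21],[4,-6.5,-4.3],255],[[1.16,-0.83,0.16],[4,-6.4,-4.4],255],[[1.24,-0.73,0.07],[3.9,-6.5,-4.3],255],[[2.86,0.61,2.33],[0,0,-1.7],255],[[2.83,0.7,2.34],[0,0,-1.8],255],[[2.81,0.79,2.33],[0,0,-1.7],255],[[0,0,2],[0,0,0],255]]
1 [[[0,-0.01,2],[0,0,0],255]]
```

Request:
{"name": "arm_command", "arguments": {"deltas": [[[1.5, 0, 0.01], [0, 0, 0], 255], [[1.5, 0.01, 0], [0, 0, 0], 255], [[4, 0.01, 0.02], [0, -0.3, 0.1], 255], [[0.86, -1.11, 0.3], [4, -6.5, -4.3], 255], [[0.97, -1.02, 0.27], [3.9, -6.4, -4.4], 255], [[1.08, -0.92, 0.21], [4, -6.5, -4.3], 255], [[1.16, -0.83, 0.16], [4, -6.4, -4.4], 255], [[1.24, -0.73, 0.07], [3.9, -6.5, -4.3], 255], [[2.86, 0.61, 2.33], [0, 0, -1.7], 255], [[2.83, 0.7, 2.34], [0, 0, -1.8], 255], [[2.81, 0.79, 2.33], [0, 0, -1.7], 255], [[0, 0, 2], [0, 0, 0], 255]]}}

```text
clock: 22.15
tcp_pos: [0.488, 0.2836, 0.0431]
ee_rot: [0.004, 0.536, 0.844, -0.005]
wrist_force: [-0.8, 0.8, -3.1]
grip_width: 0.0303
```

Request:
{"name": "arm_command", "arguments": {"deltas": [[[0, 0, 1.5], [0, 0, 0], 255], [[0, 0, 0], [0, 0, 0], 255]]}}

```text
clock: 22.4
tcp_pos: [0.4878, 0.2805, 0.0275]
ee_rot: [0.003, 0.538, 0.843, -0.006]
wrist_force: [0.2, 0.6, -2.5]
grip_width: 0.0304
```

```bash
python3 - <<'E'
from plan import *
p,Rm,o=st()
rows([([.486,.286,.003],down(115.2),.013),([.486,.286,-.005],None,.004)],255)
E
```

```text
t 22.4 p [0.4878 0.2805 0.0275] F [ 0.2  0.6 -2.5] w 0.0304 q [19.9, 14.0, 112.4, -0.8, 54.0, -4.5]
4 [[[0.3,0.04,1.22],[-0.2,0.3,-0.1],255],[[0.29,0.04,1.23],[-0.2,0.3,-0.2],255],[[0,0,0.4],[0,0,0],255],[[0,0,0.4],[0,0,0],255]]
```

Request:
{"name": "arm_command", "arguments": {"deltas": [[[0.3, 0.04, 1.22], [-0.2, 0.3, -0.1], 255], [[0.29, 0.04, 1.23], [-0.2, 0.3, -0.2], 255], [[0, 0, 0.4], [0, 0, 0], 255], [[0, 0, 0.3], [0, 0, 0], 255], [[0, 0, 0], [0, 0, 0], 255]], "grip_force": 40}}

```text
clock: 23.02
tcp_pos: [0.487, 0.2871, -0.0027]
ee_rot: [0.001, 0.535, 0.845, 0.001]
wrist_force: [-1.1, -0.8, -2.0]
grip_width: 0.0302
```

Request:
{"name": "arm_command", "arguments": {"deltas": [[[0, 0, 0.2], [0, 0, 0], 255], [[0, 0, 0.15], [0, 0, 0], 255], [[0, 0, 0], [0, 0, 0], 255]]}}

```text
clock: 23.4
tcp_pos: [0.487, 0.2872, -0.006]
ee_rot: [0.001, 0.535, 0.845, 0.001]
wrist_force: [-1.3, -0.3, -3.3]
grip_width: 0.0303
```

Request:
{"name": "arm_command", "arguments": {"deltas": [[[0, 0, 0.1], [0, 0, 0], 255], [[0, 0, 0.1], [0, 0, 0], 255], [[0, 0, 0], [0, 0, 0], 255]]}}

```text
clock: 23.78
tcp_pos: [0.4871, 0.2872, -0.0062]
ee_rot: [0.001, 0.535, 0.845, 0.0]
wrist_force: [-3.9, -2.0, 10.2]
grip_width: 0.0302
```

Request:
{"name": "arm_command", "arguments": {"deltas": [[[0, 0, -0.15], [0, 0, 0], 220], [[0, 0, 0], [0, 0, 0], 110], [[0, 0, 0], [0, 0, 0], 90], [[0, 0, 0], [0, 0, 0], 70], [[0, 0, -2], [0, 0, 0], 60], [[0, 0, -5], [0, 0, 0], 60], [[0, 0, -5], [0, 0, 0], 60], [[0, 0, -5], [0, 0, 0], 60]]}}

```text
clock: 24.78
tcp_pos: [0.4867, 0.2871, 0.1667]
ee_rot: [0.002, 0.535, 0.845, 0.002]
wrist_force: [0.7, 0.1, -0.5]
grip_width: 0.0653
```

```bash
python3 - <<'E'
from plan import *
p,Rm,o=st()
print("knob",ray("top",(316.3,205.7),.146))
a=cv2.imread("pics/top0.png");print("gauge & tray:");
import gau;gau.locate()
C=[.5495,-.0924]
h=YAW
rows([([.515,.10,.20],down(60)),([*C,.20],down(h)),([*C,.125],down(h),.03)],100)
E
```

```text
t 24.77 p [0.4867 0.2871 0.1667] F [ 0.7  0.1 -0.5] w 0.0653 q [20.3, 3.9, 107.7, -0.0, 68.2, -5.0]
knob [ 0.55059258 -0.09221172  0.146     ]
gauge & tray:
top bands missing 1009
side n 772 7 36 ends [0.4873 0.2838] hd 113.7 len 0.187 bands [0.4907 0.2828] hd 126.3 sep 0.081
12 [[[-3.02,-0.98,-0.46],[0.2,-0.1,9.2],100],[[-3.13,-0.48,-0.45],[0.2,0,9.2],100],[[-3.18,0.02,-0.46],[0.1,-0.1,9.3],100],[[-3.12,0.54,-0.45],[0.2,-0.1,9.2],100],[[-3.01,1.02,-0.44],[0.2,0,9.2],100],[[-2.8,1.49,-0.45],[0.1,-0.1,9.2],100],[[-2.49,2.1,0],[0,0,9.6],100],[[-2.11,2.49,0.01],[0,0,9.7],100],[[-1.65,2.8,0],[0,0,9.6],100],[[-1.17,3.05,0],[0,0,9.6],100],[[-0.64,3.19,0],[0,0,9.7],100],[[-0.09,3.26,0.01],[0,0,9.6],100]]
3 [[[0,0,2.5],[0,0,0],100],[[0,-0.01,2.5],[0,0,0],100],[[0,0,2.5],[0,0,0],100]]
```

Request:
{"name": "arm_command", "arguments": {"deltas": [[[-3.02, -0.98, -0.46], [0.2, -0.1, 9.2], 100], [[-3.13, -0.48, -0.45], [0.2, 0, 9.2], 100], [[-3.18, 0.02, -0.46], [0.1, -0.1, 9.3], 100], [[-3.12, 0.54, -0.45], [0.2, -0.1, 9.2], 100], [[-3.01, 1.02, -0.44], [0.2, 0, 9.2], 100], [[-2.8, 1.49, -0.45], [0.1, -0.1, 9.2], 100], [[-2.49, 2.1, 0], [0, 0, 9.6], 100], [[-2.11, 2.49, 0.01], [0, 0, 9.7], 100], [[-1.65, 2.8, 0], [0, 0, 9.6], 100], [[-1.17, 3.05, 0], [0, 0, 9.6], 100], [[-0.64, 3.19, 0], [0, 0, 9.7], 100], [[-0.09, 3.26, 0.01], [0, 0, 9.6], 100]]}}

```text
clock: 26.38
tcp_pos: [0.5454, -0.0951, 0.1923]
ee_rot: [0.003, 1.0, 0.017, -0.007]
wrist_force: [0.1, -0.0, -0.4]
grip_width: 0.0518
```

Request:
{"name": "arm_command", "arguments": {"deltas": [[[0, 0, 2.5], [0, 0, 0], 100], [[0, 0, 1.5], [0, 0, 0], 100], [[0, 0, 0], [0, 0, 0], 100]]}}

```text
clock: 26.75
tcp_pos: [0.5436, -0.0937, 0.1501]
ee_rot: [0.002, 1.0, 0.02, -0.009]
wrist_force: [-1.0, -0.1, 0.9]
grip_width: 0.0518
```

```bash
python3 - <<'E'
from plan import *
p,Rm,o=st();C=[.55,-.0923]
rows([([*C,.12],down(YAW),.03),([*C,.083],down(YAW),.013)],100)
b=shot("side");crop(b,210,120,140,105,"g10")
E
```

```text
t 26.75 p [ 0.5436 -0.0937  0.1501] F [-1.  -0.1  0.9] w 0.0518 q [-20.0, 3.8, 109.5, -0.7, 67.5, 68.0]
5 [[[0.35,-0.06,1.5],[0.1,0.5,0],100],[[0.34,-0.06,1.5],[0.2,0.5,0],100],[[0,0,1.23],[0,0,0],100],[[0,0,1.24],[0,0,0],100],[[0,0,1.23],[0,0,0],100]]
```

View pics/g10.png

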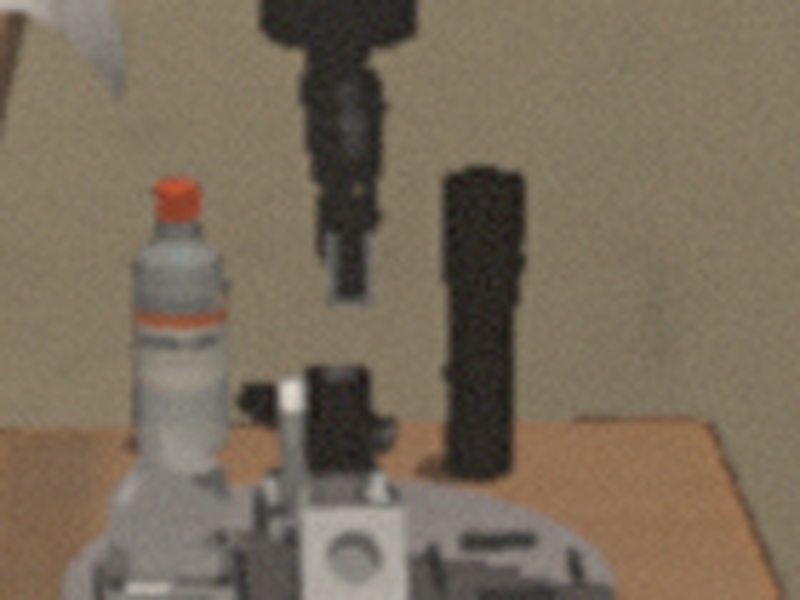

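Request:
{"name": "arm_command", "arguments": {"deltas": [[[0.35, -0.06, 1], [0.1, 0.5, 0], 100], [[0.3, -0.06, 0.5], [0.2, 0.5, 0], 100], [[0, 0, 0.8], [0, 0, 0], 100], [[0, 0, 0], [0, 0, 0], 100]], "grip_force": 60}}

```text
clock: 27.3
tcp_pos: [0.5504, -0.0927, 0.1275]
ee_rot: [-0.0, 1.0, 0.019, 0.001]
wrist_force: [-0.4, -0.1, -1.6]
grip_width: 0.0515
```

```bash
python3 - <<'E'
from plan import *
p,Rm,o=st();C=[.55,-.0923]
rows([([*C,.083],down(YAW),.015)],100)
E
```

```text
t 27.3 p [ 0.5504 -0.0927  0.1275] F [-0.4 -0.1 -1.6] w 0.0515 q [-20.0, 5.5, 110.3, 0.0, 64.2, 67.8]
3 [[[-0.02,-0.02,1.48],[0,0,0],100],[[-0.01,-0.01,1.49],[0,0,0],100],[[-0.02,-0.02,1.48],[0,-0.1,0],100]]
```

Descend, close, then turn −95° about tool z (anticlockwise from above).

Request:
{"name": "arm_command", "arguments": {"deltas": [[[-0.02, -0.02, 1.48], [0, 0, 0], 100], [[-0.01, -0.01, 1.49], [0, 0, 0], 100], [[-0.02, -0.02, 1.48], [0, 0, 0], 100], [[0, 0, 0], [0, 0, 0], 130], [[0, 0, 0], [0, 0, 0], 180], [[0, 0, 0], [0, 0, 0], 255], [[0, 0, 0], [0, 0, 0], 255]]}}

```text
clock: 28.18
tcp_pos: [0.5501, -0.0918, 0.0834]
ee_rot: [-0.0, 1.0, 0.019, 0.001]
wrist_force: [0.6, 4.0, -5.9]
grip_width: 0.0328
```

Request:
{"name": "arm_command", "arguments": {"deltas": [[[0, 0, 0], [0, 0, -5], 255], [[0, 0, 0], [0, 0, -8], 255], [[0, 0, 0], [0, 0, -9], 255], [[0, 0, 0], [0, 0, -9], 255], [[0, 0, 0], [0, 0, -9], 255], [[0, 0, 0], [0, 0, -9], 255], [[0, 0, 0], [0, 0, -9], 255], [[0, 0, 0], [0, 0, -9], 255], [[0, 0, 0], [0, 0, -9], 255], [[0, 0, 0], [0, 0, -8], 255], [[0, 0, 0], [0, 0, -6], 255], [[0, 0, 0], [0, 0, 0], 255]], "grip_force": 80}}

```text
clock: 29.68
tcp_pos: [0.5478, -0.0896, 0.0834]
ee_rot: [-0.003, 0.693, 0.721, 0.0]
wrist_force: [-9.5, 9.4, 1.1]
grip_width: 0.0327
```

```bash
python3 - <<'E'
from plan import *
p,Rm,o=st();print("heading",np.degrees(np.arctan2(Rm[1,0],Rm[0,0])),o["ft_torque"])
E
```

```text
t 29.68 p [ 0.5478 -0.0896  0.0834] F [-9.5  9.4  1.1] w 0.0327 q [-19.9, 8.4, 112.2, 0.2, 59.8, -22.2]
heading 92.24234208878009 [ 1.23472738  0.68367166 -0.01279014]
```

Request:
{"name": "arm_command", "arguments": {"deltas": [[[0, 0, 0], [0, 0, 0], 160], [[0, 0, 0], [0, 0, 0], 100], [[0, 0, 0], [0, 0, 0], 90], [[0, 0, -3], [0, 0, 0], 90], [[0, 0, -4], [0, 0, 0], 90], [[0, 0, -4], [0, 0, 0], 60], [[0, 0, 0], [0, 0, 0], 60]]}}

```text
clock: 30.55
tcp_pos: [0.5538, -0.0942, 0.2]
ee_rot: [0.007, 0.693, 0.721, 0.003]
wrist_force: [0.1, -0.5, -0.0]
grip_width: 0.0653
```

```bash
cat > tabck.py <<'E'
from plan import *
import tab
def mouthfit(M0=None,yaw=YAW,verbose=1):
    im=shot("side");y=np.radians(yaw);n0=np.radians(35);o=np.array([-np.sin(y),np.cos(y),0]);n=np.cos(n0)*o+[0,0,np.sin(n0)];e1=np.cross([0,0,1],o);e2=np.cross(n,e1)
    M=np.array([.5450,.0062,.092]) if M0 is None else M0
    for it in range(5):
        f=lambda th,k:M+(.0130+k)*(np.cos(th)*e1+np.sin(th)*e2)
        e=tab.edges(im,"side",f,48,step=.0004,span=.006);th=e[:,0];w=e[:,1]
        s=least_squares(lambda p:p[0]*np.cos(th)+p[1]*np.sin(th)+p[2]-w,[0,0,0],loss="soft_l1",f_scale=.001)
        M=M+s.x[0]*e1+s.x[1]*e2; M=ray("side",proj("side",M)[0],.092)
    print("mouth",M.round(4),"dr",s.x[2].round(4),"med res",np.median(abs(s.fun)).round(4));return im,M
if __name__=="__main__":
    mouthfit();shot("top","tck")
    for d in r.regions_of("housing_a","top")[:4]:
        m=np.array(d["pixels"]);print("housing",round(d["score"],2),np.argwhere(m).mean(0)[::-1].round(1))
E
python3 tabck.py; python3 gau.py; python3 -c "
from plan import *
st()"
```

```text
mouth [0.5453 0.0066 0.092 ] dr -0.0004 med res 0.0004
housing 0.7 [182.2 240.5]
housing 0.57 [278.6 212.9]
top n 665 28 42 ends [0.4399 0.2916] hd 118.4 len 0.162 bands [0.438  0.2903] hd 117.6 sep 0.090
side n 835 10 47 ends [0.4384 0.2848] hd 115.5 len 0.187 bands [0.444  0.2884] hd 123.0 sep 0.084
t 30.8 p [ 0.5495 -0.0924  0.1924] F [0.4 0.3 0.4] w 0.0658 q [-20.0, 1.7, 107.2, 0.0, 71.1, -22.2]
```

```bash
python3 - <<'E'
from plan import *
G=[.439,.2905]
rows([([.50,.1,.19],down(105)),([*G,.10],down(118)),([*G,.035],None,.035)],70)
E
```

```text
10 [[[4.85,-1.05,0.06],[0,0,-3.2],70],[[4.91,-0.78,0.06],[0,0,-3.2],70],[[4.94,-0.51,0.06],[0,0,-3.2],70],[[4.96,-0.23,0.06],[0,0,-3.2],70],[[4.99,-0.24,2.25],[0,0,-3.2],70],[[5,0.04,2.25],[0,0,-3.3],70],[[4.99,0.33,2.26],[0,0,-3.2],70],[[4.97,0.6,2.25],[0,0,-3.3],70],[[0,0,3.25],[0,0,0],70],[[0,0,3.25],[0,0,0],70]]
```

Request:
{"name": "arm_command", "arguments": {"deltas": [[[4.85, -1.05, 0.06], [0, 0, -3.2], 70], [[4.91, -0.78, 0.06], [0, 0, -3.2], 70], [[4.94, -0.51, 0.06], [0, 0, -3.2], 70], [[4.96, -0.23, 0.06], [0, 0, -3.2], 70], [[4.99, -0.24, 2.25], [0, 0, -3.2], 70], [[5, 0.04, 2.25], [0, 0, -3.3], 70], [[4.99, 0.33, 2.26], [0, 0, -3.2], 70], [[4.97, 0.6, 2.25], [0, 0, -3.3], 70], [[0, 0, 3.25], [0, 0, 0], 70], [[0, 0, 2.25], [0, 0, 0], 70], [[0, 0, 0], [0, 0, 0], 70]]}}

```text
clock: 32.17
tcp_pos: [0.4374, 0.2893, 0.0428]
ee_rot: [-0.001, 0.515, 0.857, -0.002]
wrist_force: [-1.0, 0.5, -0.2]
grip_width: 0.0622
```

```bash
python3 - <<'E'
from plan import *
p,Rm,o=st();import gau
b=shot("side");m=gau.silh(b,"side");
rows([([.439,.2905,.012],down(118),.02),([.439,.2905,-.0045],None,.009)],70)
E
```

```text
t 32.17 p [0.4374 0.2893 0.0428] F [-1.   0.5 -0.2] w 0.0622 q [22.4, 8.1, 117.5, -0.1, 54.7, -5.5]
4 [[[0.03,0.02,1.63],[0,0,0],70],[[0.04,0.03,1.63],[-0.1,0.1,0],70],[[0,0,0.82],[0,0,0],70],[[0,0,0.83],[0,0,0],70]]
```

Request:
{"name": "arm_command", "arguments": {"deltas": [[[0.03, 0.02, 1.63], [0, 0, 0], 70], [[0.04, 0.03, 1.63], [-0.1, 0.1, 0], 70], [[0, 0, 0.82], [0, 0, 0], 70], [[0, 0, 0.75], [0, 0, 0], 70], [[0, 0, 0], [0, 0, 0], 70], [[0, 0, 0], [0, 0, 0], 120], [[0, 0, 0], [0, 0, 0], 150], [[0, 0, 0], [0, 0, 0], 180], [[0, 0, 0], [0, 0, 0], 255], [[0, 0, 0], [0, 0, 0], 255]], "grip_force": 40}}

```text
clock: 33.48
tcp_pos: [0.4406, 0.2913, -0.0015]
ee_rot: [0.001, 0.515, 0.857, 0.002]
wrist_force: [-2.4, -1.6, 5.0]
grip_width: 0.0324
```

```bash
python3 - <<'E'
from plan import *
p,Rm,o=st()
Rg,u=bore(1,15);e=rows([([*p[:2],.06],None),([.46,.22,.20],down(60)),([.5,.18,.21],down(-20)),(tool_for(MOUTH-u*.125,Rg),Rg),(tool_for(MOUTH-u*.105,Rg),Rg,.02)],255)
E
```

```text
t 33.48 p [ 0.4406  0.2913 -0.0015] F [-2.4 -1.6  5. ] w 0.0324 q [22.4, 12.5, 118.1, 0.0, 49.2, -5.6]
12 [[[0,0.01,-3.08],[0,0,0],255],[[0,0.02,-3.07],[0,0,0],255],[[-1.2,-0.26,-2.33],[0,0,9.7],255],[[-1.23,-0.06,-2.34],[0.1,0,9.6],255],[[-1.22,0.14,-2.33],[0,-0.1,9.7],255],[[-1.18,0.35,-2.34],[0,0,9.7],255],[[-1.11,0.54,-2.33],[0.1,0,9.6],255],[[-1,0.72,-2.33],[0,0,9.7],255],[[-0.18,0.68,-0.13],[0,0,10],255],[[-0.06,0.71,-0.12],[0,0,10],255],[[0.06,0.7,-0.13],[0,0,10],255],[[0.18,0.69,-0.12],[0,0,10],255]]
12 [[[0.3,0.64,-0.13],[0,0,10],255],[[0.4,0.58,-0.12],[0,0,10],255],[[0.5,0.49,-0.13],[0,0,10],255],[[0.58,0.41,-0.12],[0,0,10],255],[[0.79,0.27,1],[4.2,-2.8,8.7],255],[[0.88,0.22,0.94],[4.2,-2.7,8.7],255],[[0.95,0.15,0.89],[4.2,-2.8,8.8],255],[[1,0.06,0.83],[4.2,-2.8,8.7],255],[[1.04,-0.04,0.77],[4.2,-2.8,8.7],255],[[1.07,-0.15,0.74],[4.2,-2.7,8.7],255],[[1.08,-0.25,0.69],[4.2,-2.8,8.8],255],[[1.05,-0.37,0.67],[4.2,-2.8,8.7],255]]
2 [[[1,0,0],[0,0,0],255],[[1.01,0,0],[0,0,0],255]]
```

Request:
{"name": "arm_command", "arguments": {"deltas": [[[0, 0, 0], [0, 0, 0], 255], [[0, 0.01, -3.08], [0, 0, 0], 255], [[0, 0.02, -3.07], [0, 0, 0], 255], [[-1.2, -0.26, -2.33], [0, 0, 9.7], 255], [[-1.23, -0.06, -2.34], [0.1, 0, 9.6], 255], [[-1.22, 0.14, -2.33], [0, -0.1, 9.7], 255], [[-1.18, 0.35, -2.34], [0, 0, 9.7], 255], [[-1.11, 0.54, -2.33], [0.1, 0, 9.6], 255], [[-1, 0.72, -2.33], [0, 0, 9.7], 255], [[-0.18, 0.68, -0.13], [0, 0, 10], 255], [[-0.06, 0.71, -0.12], [0, 0, 10], 255], [[0.06, 0.7, -0.13], [0, 0, 10], 255]], "grip_force": 100}}

```text
clock: 34.98
tcp_pos: [0.4746, 0.2047, 0.202]
ee_rot: [-0.0, 0.967, 0.256, -0.0]
wrist_force: [0.8, 0.0, -0.7]
grip_width: 0.0294
```

Request:
{"name": "arm_command", "arguments": {"deltas": [[[0.18, 0.69, -0.12], [0, 0, 10], 255], [[0.3, 0.64, -0.13], [0, 0, 10], 255], [[0.4, 0.58, -0.12], [0, 0, 10], 255], [[0.5, 0.49, -0.13], [0, 0, 10], 255], [[0.58, 0.41, -0.12], [0, 0, 10], 255], [[0.79, 0.27, 1], [4.2, -2.8, 8.7], 255], [[0.88, 0.22, 0.94], [4.2, -2.7, 8.7], 255], [[0.95, 0.15, 0.89], [4.2, -2.8, 8.8], 255], [[1, 0.06, 0.83], [4.2, -2.8, 8.7], 255], [[1.04, -0.04, 0.77], [4.2, -2.8, 8.7], 255], [[1.07, -0.15, 0.74], [4.2, -2.7, 8.7], 255], [[1.08, -0.25, 0.69], [4.2, -2.8, 8.8], 255]]}}

```text
clock: 36.48
tcp_pos: [0.5454, 0.1422, 0.1379]
ee_rot: [-0.265, 0.715, -0.636, -0.115]
wrist_force: [-0.2, 0.2, -1.5]
grip_width: 0.0296
```

Request:
{"name": "arm_command", "arguments": {"deltas": [[[1.05, -0.37, 0.67], [4.2, -2.8, 8.7], 255], [[0, 0, 0], [0, 0, 0], 255], [[0, 0, 0], [0, 0, 0], 255]]}}

```text
clock: 36.85
tcp_pos: [0.5521, 0.1378, 0.1295]
ee_rot: [0.296, -0.655, 0.683, 0.128]
wrist_force: [0.8, 0.0, -1.7]
grip_width: 0.0295
```

```bash
cat > band.py <<'E'
from plan import *
from gau import bands
RP=np.array([.5551,.1321,.1296]);RQ=R.from_quat([-.657,.681,.127,.298]).as_matrix()
def redb(im,c,p,Rm,off):
    u=proj(c,p+Rm@(off+[-.05,0,0]))[0];return bands(im,c,(u[0]-13,u[1]-13,26,26))[1]
def compare():
    axis(1);p,Rm,_=tcp();G=np.array([.004,0,-.0455]);q=[]
    for c,f in(("top","t8"),("side","s8")):
        r0,n0=redb(cv2.imread(f"pics/{f}.png"),c,RP,RQ,G);r1,n1=redb(shot(c),c,p,Rm,G)
        d0=r0-proj(c,RP+RQ@(G+[-.05,0,0]))[0];d1=r1-proj(c,p+Rm@(G+[-.05,0,0]))[0];print(c,n0,n1,d0.round(2),d1.round(2));q.append(d1-d0)
    # displacement in the tool frame explaining pixel shifts
    f=lambda t:np.r_[proj("top",p+Rm@(G+t+[-.05,0,0]))[0]-proj("top",p+Rm@(G+[-.05,0,0]))[0]-q[0],proj("side",p+Rm@(G+t+[-.05,0,0]))[0]-proj("side",p+Rm@(G+[-.05,0,0]))[0]-q[1]]
    s=least_squares(f,[0,0,0]);print("tool-frame shift of gauge mm",(s.x*1e3).round(1),"res",s.fun.round(2))
if __name__=="__main__": compare()
E
python3 band.py
```

```text
t 36.85 p [0.5521 0.1378 0.1295] F [ 0.8  0.  -1.7] w 0.0295 q [-14.8, 0.5, 122.3, 44.4, 60.0, 143.7]
ang err [ 0.01 -0.01  0.12]
tip to mouth mm 39.7 perp corr in tool (cm) [ 0.   -0.01 -0.03] F tool [ 1.  -0.4  1.6] M tool [-0.16  0.45 -0.  ]
top 42 42 [ 3.4  -0.87] [ 2.35 -0.72]
side 5 2 [-2.4   7.28] [-4.15  8.97]
tool-frame shift of gauge mm [-0.3 -1.4  4.9] res [ 0.13 -0.83  0.74  0.16]
```

Request:
{"name": "arm_command", "arguments": {"deltas": [[[0.5, 0, -0.28], [0, 0, 0.1], 255], [[1, 0, -0.25], [0, 0, 0], 255], [[1, 0, 0], [0, 0, 0], 255], [[0, 0, 0], [0, 0, 0], 255], [[0, 0, 0], [0, 0, 0], 255]]}}

```text
clock: 37.58
tcp_pos: [0.5513, 0.1142, 0.119]
ee_rot: [0.297, -0.653, 0.685, 0.129]
wrist_force: [-0.5, -0.4, -2.4]
grip_width: 0.0294
```

```bash
sed -i 's/^OFF=.*/OFF=np.array([.0035,0,-.0405])/' plan.py; python3 -c "
from plan import *
axis()"
```

```text
t 37.58 p [0.5513 0.1142 0.119 ] F [-0.5 -0.4 -2.4] w 0.0294 q [-17.6, 1.6, 122.5, 44.4, 60.7, 140.9]
ang err [-0.01  0.05 -0.14]
tip to mouth mm 14.8 perp corr in tool (cm) [-0.   -0.04 -0.02] F tool [1.7 1.  1.6] M tool [-0.16  0.55  0.02]
```

Request:
{"name": "arm_command", "arguments": {"deltas": [[[0.6, -0.04, -0.02], [0, 0, -0.1], 255], [[0.4, 0, 0], [0, 0, 0], 255], [[0.4, 0, 0], [0, 0, 0], 255], [[0.3, 0, 0], [0, 0, 0], 255], [[0.3, 0, 0], [0, 0, 0], 255], [[0, 0, 0], [0, 0, 0], 255]]}}

```text
clock: 38.33
tcp_pos: [0.5523, 0.0976, 0.1077]
ee_rot: [0.297, -0.654, 0.684, 0.129]
wrist_force: [-0.5, -0.4, -1.5]
grip_width: 0.0293
```

```bash
python3 -c "
from plan import *
axis()"
```

```text
t 38.33 p [0.5523 0.0976 0.1077] F [-0.5 -0.4 -1.5] w 0.0293 q [-19.4, 3.0, 122.4, 44.4, 60.8, 138.5]
ang err [-0.01  0.03 -0.03]
tip to mouth mm -5.3 perp corr in tool (cm) [-0. -0. -0.] F tool [1.1 0.8 0.9] M tool [-0.17  0.51 -0.02]
```

Request:
{"name": "arm_command", "arguments": {"deltas": [[[0.3, 0, 0], [0, 0, 0], 255], [[0.3, 0, 0], [0, 0, 0], 255], [[0.3, 0, 0], [0, 0, 0], 255]]}}

```text
clock: 38.7
tcp_pos: [0.5526, 0.0903, 0.1026]
ee_rot: [0.297, -0.654, 0.684, 0.129]
wrist_force: [-0.4, -0.0, -0.7]
grip_width: 0.0295
```

Request:
{"name": "arm_command", "arguments": {"deltas": [[[0.4, 0, 0], [0, 0, 0], 255], [[0.4, 0, 0], [0, 0, 0], 255], [[0.3, 0, 0], [0, 0, 0], 255], [[0, 0, 0], [0, 0, 0], 255]]}}

```text
clock: 39.2
tcp_pos: [0.5529, 0.0811, 0.0962]
ee_rot: [0.297, -0.654, 0.684, 0.129]
wrist_force: [-0.4, -0.6, -3.2]
grip_width: 0.0295
```

```bash
python3 -c "
from plan import *
axis()"
```

```text
t 39.2 p [0.5529 0.0811 0.0962] F [-0.4 -0.6 -3.2] w 0.0295 q [-21.2, 4.5, 122.3, 44.5, 60.8, 136.2]
ang err [-0.01  0.02 -0.04]
tip to mouth mm -25.4 perp corr in tool (cm) [-0. -0. -0.] F tool [2.4 1.  2.1] M tool [-0.21  0.52  0.08]
```

Request:
{"name": "arm_command", "arguments": {"deltas": [[[0.2, 0, 0], [0, 0, 0], 255], [[0.2, 0, 0], [0, 0, 0], 255], [[0.1, 0, 0], [0, 0, 0], 255]]}}

```text
clock: 39.58
tcp_pos: [0.553, 0.0781, 0.094]
ee_rot: [0.297, -0.654, 0.684, 0.13]
wrist_force: [-1.4, 3.7, 0.4]
grip_width: 0.0297
```

Request:
{"name": "arm_command", "arguments": {"deltas": [[[0.1, 0, 0], [0, 0, 0], 255], [[0.1, 0, 0], [0, 0, 0], 255]]}}

```text
clock: 39.83
tcp_pos: [0.5532, 0.0776, 0.0939]
ee_rot: [0.298, -0.654, 0.683, 0.131]
wrist_force: [-0.7, 7.9, 4.2]
grip_width: 0.0296
```

```bash
python3 -c "
from plan import *
axis()"
```

```text
t 39.83 p [0.5532 0.0776 0.0939] F [-0.7  7.9  4.2] w 0.0296 q [-21.8, 5.0, 122.2, 44.7, 61.1, 135.4]
ang err [ 0.02  0.37 -0.03]
tip to mouth mm -29.8 perp corr in tool (cm) [0.   0.02 0.01] F tool [-8.9  0.6  1. ] M tool [-0.31 -1.09  0.1 ]
```

Request:
{"name": "arm_command", "arguments": {"deltas": [[[0.12, 0, 0], [0, 0, 0], 255], [[0, 0, 0], [0, 0, 0], 255]]}}

```text
clock: 40.08
tcp_pos: [0.5534, 0.0773, 0.094]
ee_rot: [0.299, -0.653, 0.683, 0.131]
wrist_force: [-1.9, 8.2, 5.5]
grip_width: 0.0296
```

```bash
cat > flip.py <<'E'
from plan import *
axis(1)
Rg,u=bore(1,15);Rn,_=bore(-1,15)
P0=tool_for(MOUTH-u*.118,Rg);P1=tool_for(MOUTH-u*.14,Rg)
Rq=Rg@R.from_euler('z',-90,degrees=True).as_matrix()
rows([(P0,None,.021),(P1,Rg,.03),(tool_for(MOUTH-u*.14,Rq),Rq),(tool_for(MOUTH-u*.13,Rn),Rn),(tool_for(MOUTH-u*.087,Rn),Rn,.022)],255)
E
python3 flip.py
```

```text
t 40.08 p [0.5534 0.0773 0.094 ] F [-1.9  8.2  5.5] w 0.0296 q [-21.8, 5.1, 122.1, 44.8, 61.2, 135.3]
ang err [ 0.01  0.48 -0.02]
tip to mouth mm -30.1 perp corr in tool (cm) [0.   0.04 0.03] F tool [-9.9  1.5 -0.1] M tool [-0.29 -1.3   0.15]
12 [[[-2.09,0.01,0.03],[0,0,0],255],[[-2.09,0.02,0.03],[0,0,0],255],[[-2.1,0.01,0.02],[0,0,0],255],[[-2.2,0,0.02],[0,0.5,0],255],[[0.04,0.04,0],[0,0,-10],255],[[0.03,0.04,0],[0,0,-10],255],[[0.02,0.05,0],[0,0,-10],255],[[0.02,0.06,0],[0,0,-10],255],[[0,0.05,0],[0,0,-10],255],[[0,0.06,0],[0,0,-10],255],[[-0.02,0.05,0],[0,0,-10],255],[[-0.02,0.05,0],[0,0,-10],255]]
12 [[[-0.03,0.05,0],[0,0,-10],255],[[0.04,0.15,0],[0,0,-10],255],[[0.01,0.15,0],[0,0,-10],255],[[-0.01,0.16,0],[0,0,-10],255],[[-0.05,0.15,0],[0,0,-10],255],[[-0.06,0.14,0],[0,0,-10],255],[[-0.09,0.12,0],[0,0,-10],255],[[-0.11,0.11,0],[0,0,-10],255],[[-0.13,0.09,0],[0,0,-10],255],[[-0.14,0.06,0],[0,0,-10],255],[[-2.15,0,0],[0,0,0],255],[[-2.15,0,0],[0,0,0],255]]
```

Request:
{"name": "arm_command", "arguments": {"deltas": [[[-1.5, 0.01, 0.03], [0, 0, 0], 255], [[-2.09, 0.02, 0.03], [0, 0, 0], 255], [[-2.39, 0.01, 0.02], [0, 0, 0], 255], [[-2.5, 0, 0.02], [0, 0.5, 0], 255], [[0.04, 0.04, 0], [0, 0, -10], 255], [[0.03, 0.04, 0], [0, 0, -10], 255], [[0.02, 0.05, 0], [0, 0, -10], 255], [[0.02, 0.06, 0], [0, 0, -10], 255], [[0, 0.05, 0], [0, 0, -10], 255], [[0, 0.06, 0], [0, 0, -10], 255], [[-0.02, 0.05, 0], [0, 0, -10], 255], [[-0.02, 0.05, 0], [0, 0, -10], 255]]}}

```text
clock: 41.58
tcp_pos: [0.5474, 0.1423, 0.1369]
ee_rot: [-0.305, 0.942, -0.101, 0.094]
wrist_force: [0.8, -1.4, -2.2]
grip_width: 0.0296
```

Request:
{"name": "arm_command", "arguments": {"deltas": [[[-0.03, 0.05, 0], [0, 0, -10], 255], [[0.04, 0.15, 0], [0, 0, -10], 255], [[0.01, 0.15, 0], [0, 0, -10], 255], [[-0.01, 0.16, 0], [0, 0, -10], 255], [[-0.05, 0.15, 0], [0, 0, -10], 255], [[-0.06, 0.14, 0], [0, 0, -10], 255], [[-0.09, 0.12, 0], [0, 0, -10], 255], [[-0.11, 0.11, 0], [0, 0, -10], 255], [[-0.13, 0.09, 0], [0, 0, -10], 255], [[-0.14, 0.06, 0], [0, 0, -10], 255], [[-2.15, 0, 0], [0, 0, 0], 255], [[0, 0, 0], [0, 0, 0], 255]]}}

```text
clock: 43.08
tcp_pos: [0.5511, 0.1125, 0.1167]
ee_rot: [-0.126, 0.686, 0.654, 0.293]
wrist_force: [0.0, -0.4, -2.1]
grip_width: 0.0296
```

```bash
python3 -c "
from plan import *
axis(-1)"
```

```text
t 43.08 p [0.5511 0.1125 0.1167] F [ 0.  -0.4 -2.1] w 0.0296 q [-17.5, 1.6, 122.5, 43.9, 60.3, -38.9]
ang err [-0.01  0.54 -0.11]
tip to mouth mm 29.5 perp corr in tool (cm) [-0.    0.09 -0.1 ] F tool [-1.5 -0.4  1.4] M tool [ 0.21 -0.46  0.01]
```

Request:
{"name": "arm_command", "arguments": {"deltas": [[[-1, 0.06, -0.06], [0, 0.5, -0.1], 255], [[-0.8, 0, 0], [0, 0, 0], 255], [[-0.5, 0, 0], [0, 0, 0], 255], [[0, 0, 0], [0, 0, 0], 255]]}}

```text
clock: 43.58
tcp_pos: [0.5526, 0.0935, 0.1048]
ee_rot: [-0.129, 0.684, 0.654, 0.297]
wrist_force: [0.6, 0.0, -2.1]
grip_width: 0.0295
```

```bash
python3 -c "
from plan import *
axis(-1)"
```

```text
t 43.58 p [0.5526 0.0935 0.1048] F [ 0.6  0.  -2.1] w 0.0295 q [-19.9, 3.4, 122.4, 44.4, 60.8, -42.2]
ang err [ 0.01 -0.04  0.05]
tip to mouth mm 6.7 perp corr in tool (cm) [ 0.   -0.01 -0.  ] F tool [-1.2  0.1  1.8] M tool [ 0.18 -0.47 -0.02]
```

Request:
{"name": "arm_command", "arguments": {"deltas": [[[-0.2, 0, 0], [0, 0, 0], 255], [[-0.15, 0, 0], [0, 0, 0], 255], [[-0.1, 0, 0], [0, 0, 0], 255]]}}

```text
clock: 43.95
tcp_pos: [0.5525, 0.0909, 0.103]
ee_rot: [-0.13, 0.683, 0.654, 0.297]
wrist_force: [-1.5, 2.9, 0.4]
grip_width: 0.0295
```

Request:
{"name": "arm_command", "arguments": {"deltas": [[[-0.1, 0, 0], [0, 0, 0], 255], [[-0.1, 0, 0], [0, -0.3, 0], 255], [[-0.1, 0, 0], [0, -0.2, 0], 255], [[0, 0, 0], [0, 0, 0], 255]]}}

```text
clock: 44.45
tcp_pos: [0.5524, 0.0908, 0.1028]
ee_rot: [-0.129, 0.683, 0.655, 0.296]
wrist_force: [-1.8, 9.1, 4.7]
grip_width: 0.0294
```

```bash
python3 -c "
from plan import *
axis(-1)"
```

```text
t 44.45 p [0.5524 0.0908 0.1028] F [-1.8  9.1  4.7] w 0.0294 q [-20.2, 3.7, 122.3, 44.4, 60.9, -42.5]
ang err [-0.09 -0.05  0.04]
tip to mouth mm 3.4 perp corr in tool (cm) [ 0.    0.01 -0.01] F tool [10.2 -1.8  1. ] M tool [0.4  1.43 0.2 ]
```

Request:
{"name": "arm_command", "arguments": {"deltas": [[[-0.12, 0, 0], [0, -0.2, 0], 255], [[-0.05, 0, 0], [0, 0, 0], 255], [[0, 0, 0], [0, 0, 0], 255]]}}

```text
clock: 44.82
tcp_pos: [0.5525, 0.0906, 0.1028]
ee_rot: [-0.129, 0.684, 0.654, 0.296]
wrist_force: [-1.2, 12.8, 6.1]
grip_width: 0.0294
```

```bash
cat > place.py <<'E'
from plan import *
axis(-1)
p,Rm,_=tcp();Rg,u=bore(1,15);Rn,_=bore(-1,15)
rows([(p-u*.03,None,.02),(p-u*.07,Rn,.04),([.495,.20,.14],down(110)),([.479,.2845,.07],down(115)),([.479,.2845,.026],None,.025)],255)
E
python3 place.py
```

```text
t 44.83 p [0.5525 0.0906 0.1028] F [-1.2 12.8  6.1] w 0.0294 q [-20.2, 3.7, 122.3, 44.4, 60.9, -42.5]
ang err [-0.11 -0.05  0.02]
tip to mouth mm 3.2 perp corr in tool (cm) [ 0. -0. -0.] F tool [14.  -1.3  2.1] M tool [0.35 2.07 0.21]
12 [[[1.5,0,0],[0,0,0],255],[[1.5,0,0],[0,0,0],255],[[4,0,0.01],[-0.1,0,0],255],[[0.85,-1.2,0.37],[4,-6.5,-4.3],255],[[0.98,-1.11,0.35],[3.9,-6.5,-4.4],255],[[1.1,-1,0.3],[4,-6.4,-4.3],255],[[1.2,-0.9,0.24],[4,-6.5,-4.4],255],[[1.29,-0.79,0.16],[4,-6.5,-4.3],255],[[2.83,0.46,2.33],[0,0,-1.7],255],[[2.82,0.55,2.33],[0,0,-1.6],255],[[2.8,0.63,2.33],[0,0,-1.7],255],[[0,0,2.2],[0,0,0],255]]
1 [[[0,0,2.2],[0,0,0],255]]
```

Request:
{"name": "arm_command", "arguments": {"deltas": [[[1.5, 0, 0], [0, 0, 0], 255], [[1.5, 0, 0], [0, 0, 0], 255], [[4, 0, 0.01], [-0.1, 0, 0], 255], [[0.85, -1.2, 0.37], [4, -6.5, -4.3], 255], [[0.98, -1.11, 0.35], [3.9, -6.5, -4.4], 255], [[1.1, -1, 0.3], [4, -6.4, -4.3], 255], [[1.2, -0.9, 0.24], [4, -6.5, -4.4], 255], [[1.29, -0.79, 0.16], [4, -6.5, -4.3], 255], [[2.83, 0.46, 2.33], [0, 0, -1.7], 255], [[2.82, 0.55, 2.33], [0, 0, -1.6], 255], [[2.8, 0.63, 2.33], [0, 0, -1.7], 255], [[0, 0, 2.2], [0, 0, 0], 255]]}}

```text
clock: 46.32
tcp_pos: [0.4796, 0.2819, 0.0422]
ee_rot: [0.004, 0.538, 0.843, -0.005]
wrist_force: [0.3, 0.1, -1.3]
grip_width: 0.0295
```

Request:
{"name": "arm_command", "arguments": {"deltas": [[[0, 0, 1.2], [0, 0, 0], 255], [[0, 0, 0], [0, 0, 0], 255]]}}

```text
clock: 46.58
tcp_pos: [0.4795, 0.2792, 0.0299]
ee_rot: [0.003, 0.539, 0.842, -0.006]
wrist_force: [-0.0, -0.2, -1.9]
grip_width: 0.0296
```

```bash
python3 - <<'E'
from plan import *
p,Rm,o=st()
rows([([.479,.2845,.008],down(115),.013),([.479,.2845,.0],None,.004)],255)
E
```

```text
t 46.58 p [0.4795 0.2792 0.0299] F [-0.  -0.2 -1.9] w 0.0296 q [20.1, 12.9, 113.4, -0.9, 54.0, -4.2]
4 [[[0.26,0.1,1.09],[-0.2,0.3,-0.1],255],[[0.26,0.09,1.1],[-0.2,0.4,-0.1],255],[[0,0,0.4],[0,0,0],255],[[0,0,0.4],[0,0,0],255]]
```

Request:
{"name": "arm_command", "arguments": {"deltas": [[[0.26, 0.1, 1.09], [-0.2, 0.3, -0.1], 255], [[0.26, 0.09, 1.1], [-0.2, 0.4, -0.1], 255], [[0, 0, 0.4], [0, 0, 0], 255], [[0, 0, 0.2], [0, 0, 0], 255], [[0, 0, 0.1], [0, 0, 0], 255], [[0, 0, 0], [0, 0, 0], 255]], "grip_force": 40}}

```text
clock: 47.32
tcp_pos: [0.4799, 0.2849, 0.0019]
ee_rot: [0.001, 0.537, 0.844, 0.001]
wrist_force: [-0.6, -0.1, -2.1]
grip_width: 0.0296
```

Request:
{"name": "arm_command", "arguments": {"deltas": [[[0, 0, 0.1], [0, 0, 0], 255], [[0, 0, 0.1], [0, 0, 0], 255], [[0, 0, 0], [0, 0, 0], 255]]}}

```text
clock: 47.7
tcp_pos: [0.4796, 0.2848, -0.0004]
ee_rot: [0.0, 0.537, 0.844, 0.001]
wrist_force: [0.1, -0.9, -2.3]
grip_width: 0.0295
```

Request:
{"name": "arm_command", "arguments": {"deltas": [[[0, 0, 0.1], [0, 0, 0], 255], [[0, 0, 0.05], [0, 0, 0], 255], [[0, 0, 0], [0, 0, 0], 200], [[0, 0, 0], [0, 0, 0], 120], [[0, 0, 0], [0, 0, 0], 90], [[0, 0, 0], [0, 0, 0], 70], [[0, 0, -2], [0, 0, 0], 60], [[0, 0, -5], [0, 0, 0], 60], [[0, 0, -5], [0, 0, 0], 60], [[0, 0, -5], [0, 0, 0], 60], [[0, 0, 0], [0, 0, 0], 60]]}}

```text
clock: 49.08
tcp_pos: [0.4831, 0.286, 0.1759]
ee_rot: [0.004, 0.537, 0.844, 0.006]
wrist_force: [0.8, -0.1, -0.3]
grip_width: 0.0656
```

```bash
python3 - <<'E'
from plan import *
p,Rm,o=st();C=[.549,-.092]
import gau;gau.locate()
rows([([.515,.10,.20],down(60)),([*C,.20],down(YAW)),([*C,.14],None,.03)],100)
E
```

```text
t 49.08 p [0.4831 0.286  0.1759] F [ 0.8 -0.1 -0.3] w 0.0656 q [20.3, 2.5, 108.1, 0.0, 68.5, -4.8]
top bands missing 897
side n 781 11 39 ends [0.48   0.2819] hd 113.6 len 0.185 bands [0.4872 0.284 ] hd 118.2 sep 0.084
12 [[[-3.04,-0.77,-0.51],[0,0,9.2],100],[[-3.12,-0.27,-0.5],[0.1,-0.1,9.1],100],[[-3.13,0.22,-0.5],[0,0,9.2],100],[[-3.05,0.72,-0.5],[0.1,0,9.2],100],[[-2.9,1.2,-0.5],[0,0,9.2],100],[[-2.67,1.64,-0.51],[0.1,0,9.1],100],[[-2.49,2.09,0],[0,0,9.6],100],[[-2.1,2.48,-0.01],[0,0,9.7],100],[[-1.66,2.79,0],[0,0,9.6],100],[[-1.17,3.03,0],[0,0,9.7],100],[[-0.64,3.19,0],[-0.1,0,9.6],100],[[-0.1,3.25,0],[0,0,9.6],100]]
2 [[[0,0,3],[0,0,0],100],[[0,-0.01,3],[0,0,0],100]]
```

Request:
{"name": "arm_command", "arguments": {"deltas": [[[-3.04, -0.77, -0.51], [0, 0, 9.2], 100], [[-3.12, -0.27, -0.5], [0.1, -0.1, 9.1], 100], [[-3.13, 0.22, -0.5], [0, 0, 9.2], 100], [[-3.05, 0.72, -0.5], [0.1, 0, 9.2], 100], [[-2.9, 1.2, -0.5], [0, 0, 9.2], 100], [[-2.67, 1.64, -0.51], [0.1, 0, 9.1], 100], [[-2.49, 2.09, 0], [0, 0, 9.6], 100], [[-2.1, 2.48, -0.01], [0, 0, 9.7], 100], [[-1.66, 2.79, 0], [0, 0, 9.6], 100], [[-1.17, 3.03, 0], [0, 0, 9.7], 100], [[-0.64, 3.19, 0], [-0.1, 0, 9.6], 100], [[-0.1, 3.25, 0], [0, 0, 9.6], 100]]}}

```text
clock: 50.68
tcp_pos: [0.5476, -0.0928, 0.1964]
ee_rot: [0.0, 1.0, 0.017, -0.003]
wrist_force: [-0.3, -0.6, -0.2]
grip_width: 0.0518
```

Request:
{"name": "arm_command", "arguments": {"deltas": [[[0, 0, 3], [0, 0, 0], 100], [[0, 0, 2], [0, 0, 0], 100], [[0, 0, 0], [0, 0, 0], 100], [[0, 0, 0], [0, 0, 0], 100]]}}

```text
clock: 51.18
tcp_pos: [0.5488, -0.0919, 0.1488]
ee_rot: [0.001, 1.0, 0.02, -0.001]
wrist_force: [0.0, -0.4, 0.8]
grip_width: 0.0519
```

```bash
python3 - <<'E'
from plan import *
p,Rm,o=st();C=[.549,-.092]
rows([([*C,.13],down(YAW),.02),([*C,.083],down(YAW),.016)],100)
E
```

```text
t 51.17 p [ 0.5488 -0.0919  0.1488] F [ 0.  -0.4  0.8] w 0.0519 q [-19.9, 4.0, 109.5, -0.1, 66.6, 67.9]
4 [[[0.03,0.01,1.88],[0.1,0.1,0.1],100],[[0,0,1.57],[0,0,0],100],[[0,0,1.56],[0,0,0],100],[[0,0,1.57],[0,0,0],100]]
```

Request:
{"name": "arm_command", "arguments": {"deltas": [[[0.03, 0.01, 1.88], [0.1, 0.1, 0.1], 100], [[0, 0, 1.57], [0, 0, 0], 100], [[0, 0, 1.56], [0, 0, 0], 100], [[0, 0, 1.57], [0, 0, 0], 100], [[0, 0, 0], [0, 0, 0], 130], [[0, 0, 0], [0, 0, 0], 180], [[0, 0, 0], [0, 0, 0], 255], [[0, 0, 0], [0, 0, 0], 255]], "grip_force": 60}}

```text
clock: 52.18
tcp_pos: [0.5483, -0.0918, 0.0822]
ee_rot: [-0.001, 1.0, 0.019, -0.001]
wrist_force: [0.5, 2.4, -4.4]
grip_width: 0.033
```

Request:
{"name": "arm_command", "arguments": {"deltas": [[[0, 0, 0], [0, 0, -5], 255], [[0, 0, 0], [0, 0, -8], 255], [[0, 0, 0], [0, 0, -9], 255], [[0, 0, 0], [0, 0, -9], 255], [[0, 0, 0], [0, 0, -9], 255], [[0, 0, 0], [0, 0, -9], 255], [[0, 0, 0], [0, 0, -9], 255], [[0, 0, 0], [0, 0, -9], 255], [[0, 0, 0], [0, 0, -9], 255], [[0, 0, 0], [0, 0, -8], 255], [[0, 0, 0], [0, 0, -6], 255], [[0, 0, 0], [0, 0, 0], 255]], "grip_force": 80}}

```text
clock: 53.68
tcp_pos: [0.5478, -0.0913, 0.0823]
ee_rot: [-0.002, 0.694, 0.72, -0.0]
wrist_force: [-3.1, 4.1, -2.1]
grip_width: 0.0325
```

```bash
python3 - <<'E'
from plan import *
p,Rm,o=st();print("heading",np.degrees(np.arctan2(Rm[1,0],Rm[0,0])),o["ft_torque"])
E
```

```text
t 53.67 p [ 0.5478 -0.0913  0.0823] F [-3.1  4.1 -2.1] w 0.0325 q [-20.0, 8.5, 112.2, 0.1, 59.5, -22.2]
heading 92.17324729584016 [ 0.39945798 -0.01418506 -0.02216548]
```

Request:
{"name": "arm_command", "arguments": {"deltas": [[[0, 0, 0], [0, 0, 0], 160], [[0, 0, 0], [0, 0, 0], 100], [[0, 0, 0], [0, 0, 0], 90], [[0, 0, -3], [0, 0, 0], 90], [[0, 0, -4], [0, 0, 0], 90], [[0, 0, -4], [0, 0, 0], 60], [[0, 0, 0], [0, 0, 0], 60]]}}

```text
clock: 54.55
tcp_pos: [0.5521, -0.0939, 0.1986]
ee_rot: [0.005, 0.694, 0.72, 0.002]
wrist_force: [0.6, 0.1, 0.5]
grip_width: 0.0651
```

```bash
python3 tabck.py; python3 gau.py; python3 -c "
from plan import *
st()"
```

```text
mouth [0.5447 0.0069 0.092 ] dr -0.0005 med res 0.0005
housing 0.74 [278.9 213. ]
housing 0.59 [348.9 215. ]
housing 0.39 [399.1 242.6]
top n 651 28 41 ends [0.4814 0.2866] hd 115.3 len 0.161 bands [0.4792 0.285 ] hd 115.8 sep 0.090
side n 794 6 44 ends [0.4793 0.2816] hd 113.0 len 0.185 bands [0.4825 0.2796] hd 127.1 sep 0.081
t 54.8 p [ 0.548  -0.0922  0.191 ] F [0.3 0.7 0.7] w 0.0655 q [-20.0, 1.7, 107.3, -0.0, 71.2, -22.1]
```

```bash
sed -i 's/^MOUTH=.*/MOUTH=np.array([.5449,.0067,.092])/' plan.py; python3 - <<'E'
from plan import *
G=[.4803,.2860]
rows([([.52,.1,.19],down(104)),([*G,.10],down(115.4)),([*G,.045],None,.03)],70)
E
```

```text
10 [[[4.83,-0.52,0.03],[0,0,-3],70],[[4.85,-0.27,0.03],[-0.1,0,-2.9],70],[[4.85,-0.02,0.04],[0,-0.1,-3],70],[[4.85,0.23,0.02],[-0.1,0,-3],70],[[4.75,0.16,2.25],[0,0,-2.8],70],[[4.74,0.4,2.25],[0,0,-2.9],70],[[4.72,0.63,2.25],[0,0,-2.8],70],[[4.67,0.87,2.25],[0,0,-2.9],70],[[0,0,2.75],[0,0,0],70],[[0,0,2.75],[0,0,0],70]]
```

Request:
{"name": "arm_command", "arguments": {"deltas": [[[4.83, -0.52, 0.03], [0, 0, -3], 70], [[4.85, -0.27, 0.03], [-0.1, 0, -2.9], 70], [[4.85, -0.02, 0.04], [0, -0.1, -3], 70], [[4.85, 0.23, 0.02], [-0.1, 0, -3], 70], [[4.75, 0.16, 2.25], [0, 0, -2.8], 70], [[4.74, 0.4, 2.25], [0, 0, -2.9], 70], [[4.72, 0.63, 2.25], [0, 0, -2.8], 70], [[4.67, 0.87, 2.25], [0, 0, -2.9], 70], [[0, 0, 2.75], [0, 0, 0], 70], [[0, 0, 2.75], [0, 0, 0], 70], [[0, 0, 0], [0, 0, 0], 70], [[0, 0, 0], [0, 0, 0], 70]]}}

```text
clock: 56.3
tcp_pos: [0.4818, 0.2856, 0.0464]
ee_rot: [0.002, 0.534, 0.845, 0.0]
wrist_force: [0.3, -0.1, -0.2]
grip_width: 0.0618
```

```bash
python3 - <<'E'
from plan import *
p,Rm,o=st()
G=[.4803,.2860];rows([([*G,.012],down(115.4),.02),([*G,-.0045],None,.009)],70)
E
```

```text
t 56.3 p [0.4818 0.2856 0.0464] F [ 0.3 -0.1 -0.2] w 0.0618 q [20.3, 11.8, 112.8, -0.1, 55.3, -5.0]
4 [[[0.05,-0.06,1.72],[0.1,0.1,0],70],[[0.05,-0.06,1.72],[0,0,0],70],[[0,0,0.82],[0,0,0],70],[[0,0,0.83],[0,0,0],70]]
```

Request:
{"name": "arm_command", "arguments": {"deltas": [[[0.05, -0.06, 1.72], [0.1, 0.1, 0], 70], [[0.05, -0.06, 1.72], [0, 0, 0], 70], [[0, 0, 0.82], [0, 0, 0], 70], [[0, 0, 0.75], [0, 0, 0], 70], [[0, 0, 0], [0, 0, 0], 70], [[0, 0, 0], [0, 0, 0], 120], [[0, 0, 0], [0, 0, 0], 150], [[0, 0, 0], [0, 0, 0], 180], [[0, 0, 0], [0, 0, 0], 255], [[0, 0, 0], [0, 0, 0], 255]], "grip_force": 40}}

```text
clock: 57.55
tcp_pos: [0.4805, 0.2862, -0.0031]
ee_rot: [0.0, 0.534, 0.845, 0.0]
wrist_force: [-1.4, -1.6, 4.7]
grip_width: 0.0324
```

```bash
python3 - <<'E'
from plan import *
p,Rm,o=st()
Rg,u=bore(1,15);e=rows([([*p[:2],.06],None),([.46,.22,.20],down(60)),([.5,.18,.21],down(-20)),(tool_for(MOUTH-u*.125,Rg),Rg)],255)
E
```

```text
t 57.55 p [ 0.4805  0.2862 -0.0031] F [-1.4 -1.6  4.7] w 0.0324 q [20.4, 16.2, 113.7, -0.0, 50.1, -5.0]
12 [[[0,0,-3.16],[0,0,0],255],[[0,0.01,-3.15],[0,0,0],255],[[-0.85,-0.78,-2.33],[0,0,9.2],255],[[-0.97,-0.63,-2.34],[0,0,9.3],255],[[-1.05,-0.47,-2.33],[0,0,9.2],255],[[-1.12,-0.3,-2.34],[0,0,9.3],255],[[-1.15,-0.11,-2.33],[0.1,0,9.2],255],[[-1.15,0.07,-2.34],[0,0,9.2],255],[[-0.18,0.68,-0.13],[0,0,10],255],[[-0.06,0.71,-0.12],[0,0,10],255],[[0.06,0.7,-0.13],[0,0,10],255],[[0.18,0.69,-0.12],[0,0,10],255]]
12 [[[0.3,0.64,-0.13],[0,0,10],255],[[0.4,0.58,-0.12],[0,0,10],255],[[0.5,0.5,-0.13],[0,0,10],255],[[0.58,0.4,-0.12],[0,0,10],255],[[0.79,0.32,0.95],[4.2,-2.8,8.7],255],[[0.87,0.26,0.9],[4.2,-2.7,8.7],255],[[0.95,0.18,0.83],[4.2,-2.8,8.8],255],[[1.01,0.09,0.77],[4.2,-2.8,8.7],255],[[1.06,-0.01,0.72],[4.2,-2.7,8.7],255],[[1.07,-0.12,0.68],[4.2,-2.8,8.7],255],[[1.08,-0.24,0.63],[4.2,-2.8,8.8],255],[[1.07,-0.36,0.61],[4.2,-2.7,8.7],255]]
```

Request:
{"name": "arm_command", "arguments": {"deltas": [[[0, 0, 0], [0, 0, 0], 255], [[0, 0, -3.16], [0, 0, 0], 255], [[0, 0.01, -3.15], [0, 0, 0], 255], [[-0.85, -0.78, -2.33], [0, 0, 9.2], 255], [[-0.97, -0.63, -2.34], [0, 0, 9.3], 255], [[-1.05, -0.47, -2.33], [0, 0, 9.2], 255], [[-1.12, -0.3, -2.34], [0, 0, 9.3], 255], [[-1.15, -0.11, -2.33], [0.1, 0, 9.2], 255], [[-1.15, 0.07, -2.34], [0, 0, 9.2], 255], [[-0.18, 0.68, -0.13], [0, 0, 10], 255], [[-0.06, 0.71, -0.12], [0, 0, 10], 255], [[0.06, 0.7, -0.13], [0, 0, 10], 255]], "grip_force": 100}}

```text
clock: 59.05
tcp_pos: [0.4744, 0.2047, 0.2018]
ee_rot: [-0.0, 0.967, 0.256, -0.001]
wrist_force: [-0.4, 0.1, -1.6]
grip_width: 0.03
```

Request:
{"name": "arm_command", "arguments": {"deltas": [[[0.18, 0.69, -0.12], [0, 0, 10], 255], [[0.3, 0.64, -0.13], [0, 0, 10], 255], [[0.4, 0.58, -0.12], [0, 0, 10], 255], [[0.5, 0.5, -0.13], [0, 0, 10], 255], [[0.58, 0.4, -0.12], [0, 0, 10], 255], [[0.79, 0.32, 0.95], [4.2, -2.8, 8.7], 255], [[0.87, 0.26, 0.9], [4.2, -2.7, 8.7], 255], [[0.95, 0.18, 0.83], [4.2, -2.8, 8.8], 255], [[1.01, 0.09, 0.77], [4.2, -2.8, 8.7], 255], [[1.06, -0.01, 0.72], [4.2, -2.7, 8.7], 255], [[1.07, -0.12, 0.68], [4.2, -2.8, 8.7], 255], [[1.08, -0.24, 0.63], [4.2, -2.8, 8.8], 255]]}}

```text
clock: 60.55
tcp_pos: [0.5437, 0.1396, 0.141]
ee_rot: [-0.265, 0.715, -0.636, -0.116]
wrist_force: [0.0, 0.4, -3.3]
grip_width: 0.0299
```

Request:
{"name": "arm_command", "arguments": {"deltas": [[[1.07, -0.36, 0.61], [4.2, -2.7, 8.7], 255], [[0, 0, 0], [0, 0, 0], 255], [[0, 0, 0], [0, 0, 0], 255]]}}

```text
clock: 60.92
tcp_pos: [0.5503, 0.1346, 0.133]
ee_rot: [0.296, -0.655, 0.684, 0.128]
wrist_force: [-0.0, 0.7, -2.5]
grip_width: 0.0299
```

```bash
sed -i 's/^OFF=.*/OFF=np.array([.0035,0,-.042])/' plan.py; python3 band.py
```

```text
t 60.92 p [0.5503 0.1346 0.133 ] F [-0.   0.7 -2.5] w 0.0299 q [-15.2, -0.0, 122.3, 44.0, 60.5, 143.8]
ang err [ 0.07 -0.11  0.1 ]
tip to mouth mm 39.6 perp corr in tool (cm) [-0.   -0.02  0.11] F tool [0.8 0.6 2.3] M tool [-0.14  0.47 -0.02]
top 42 43 [ 3.4  -0.87] [ 2.28 -0.96]
side 5 3 [-2.4   7.28] [-2.29  8.85]
tool-frame shift of gauge mm [-1.2  0.6  3.9] res [-0.03  0.17 -0.15 -0.03]
```

Request:
{"name": "arm_command", "arguments": {"deltas": [[[0.6, -0.02, 0.1], [0, -0.1, 0.1], 255], [[1, 0, 0], [0, 0, 0], 255], [[0.9, 0, 0], [0, 0, 0], 255], [[0, 0, 0], [0, 0, 0], 255], [[0, 0, 0], [0, 0, 0], 255]]}}

```text
clock: 61.65
tcp_pos: [0.5514, 0.1145, 0.1177]
ee_rot: [0.296, -0.653, 0.685, 0.129]
wrist_force: [-0.2, -0.1, -1.0]
grip_width: 0.0299
```

```bash
python3 -c "
from plan import *
axis()"
```

```text
t 61.65 p [0.5514 0.1145 0.1177] F [-0.2 -0.1 -1. ] w 0.0299 q [-17.5, 1.8, 122.5, 44.4, 60.6, 140.8]
ang err [ 0.03  0.06 -0.15]
tip to mouth mm 14.2 perp corr in tool (cm) [-0.   -0.02  0.  ] F tool [0.7 0.4 0.7] M tool [-0.15  0.53  0.01]
```

Request:
{"name": "arm_command", "arguments": {"deltas": [[[0.6, -0.02, 0], [0, 0, -0.1], 255], [[0.4, 0, 0], [0, 0, 0], 255], [[0.4, 0, 0], [0, 0, 0], 255], [[0.3, 0, 0], [0, 0, 0], 255], [[0.2, 0, 0], [0, 0, 0], 255], [[0, 0, 0], [0, 0, 0], 255]]}}

```text
clock: 62.4
tcp_pos: [0.5522, 0.099, 0.1067]
ee_rot: [0.296, -0.654, 0.684, 0.129]
wrist_force: [-0.4, -0.0, -1.8]
grip_width: 0.0298
```

```bash
python3 -c "
from plan import *
axis()"
```

```text
t 62.4 p [0.5522 0.099  0.1067] F [-0.4 -0.  -1.8] w 0.0298 q [-19.3, 3.1, 122.4, 44.5, 60.7, 138.5]
ang err [ 0.03  0.05 -0.03]
tip to mouth mm -4.8 perp corr in tool (cm) [-0.   -0.01 -0.01] F tool [1.  0.7 1.3] M tool [-0.2   0.49  0.01]
```

Request:
{"name": "arm_command", "arguments": {"deltas": [[[0.3, 0, 0], [0, 0, 0], 255], [[0.3, 0, 0], [0, 0, 0], 255], [[0.3, 0, 0], [0, 0, 0], 255]]}}

```text
clock: 62.78
tcp_pos: [0.5524, 0.0916, 0.1015]
ee_rot: [0.296, -0.654, 0.684, 0.129]
wrist_force: [-0.2, -1.1, -3.2]
grip_width: 0.0297
```

Request:
{"name": "arm_command", "arguments": {"deltas": [[[0.4, 0, 0], [0, 0, 0], 255], [[0.4, 0, 0], [0, 0, 0], 255], [[0.3, 0, 0], [0, 0, 0], 255], [[0.2, 0, 0], [0, 0, 0], 255], [[0, 0, 0], [0, 0, 0], 255]]}}

```text
clock: 63.4
tcp_pos: [0.5528, 0.081, 0.0941]
ee_rot: [0.296, -0.654, 0.684, 0.129]
wrist_force: [-0.0, -0.7, -2.4]
grip_width: 0.0296
```

```bash
python3 -c "
from plan import *
axis()"
```

```text
t 63.4 p [0.5528 0.081  0.0941] F [-0.  -0.7 -2.4] w 0.0296 q [-21.3, 4.8, 122.3, 44.5, 60.7, 136.0]
ang err [ 0.04  0.05 -0.04]
tip to mouth mm -26.8 perp corr in tool (cm) [-0.   -0.01 -0.01] F tool [2.  0.5 1.5] M tool [-0.23  0.54  0.19]
```

Request:
{"name": "arm_command", "arguments": {"deltas": [[[0.2, 0, 0], [0, 0, 0], 255], [[0.15, 0, 0], [0, 0, 0], 255], [[0.1, 0, 0], [0, 0, 0], 255]]}}

```text
clock: 63.78
tcp_pos: [0.5528, 0.0781, 0.092]
ee_rot: [0.297, -0.654, 0.684, 0.13]
wrist_force: [0.7, 4.1, 0.8]
grip_width: 0.03
```

Request:
{"name": "arm_command", "arguments": {"deltas": [[[0.1, 0, 0], [0, 0, 0], 255], [[0.1, 0, 0], [0, 0, 0], 255], [[0, 0, 0], [0, 0, 0], 255]]}}

```text
clock: 64.15
tcp_pos: [0.5533, 0.0774, 0.092]
ee_rot: [0.298, -0.654, 0.683, 0.131]
wrist_force: [-1.0, 5.9, 2.5]
grip_width: 0.0302
```

```bash
python3 flip.py
```

```text
t 64.15 p [0.5533 0.0774 0.092 ] F [-1.   5.9  2.5] w 0.0302 q [-21.8, 5.2, 122.2, 44.7, 60.9, 135.3]
ang err [ 0.04  0.32 -0.02]
tip to mouth mm -31.2 perp corr in tool (cm) [0.   0.03 0.02] F tool [-6.3  1.1  1.2] M tool [-0.22 -0.79  0.26]
12 [[[-1.6,0.01,0.01],[0,0,0],255],[[-1.6,0,0.02],[0,0,0],255],[[-1.6,0.01,0.01],[0,0,0],255],[[-1.59,0.01,0.01],[0,0,0],255],[[-2.2,0,0.02],[0,0.3,0],255],[[0.04,0.04,0],[0,0,-10],255],[[0.03,0.04,0],[0,0,-10],255],[[0.02,0.05,0],[0,0,-10],255],[[0.02,0.06,0],[0,0,-10],255],[[0,0.05,0],[0,0,-10],255],[[0,0.05,0],[0,0,-10],255],[[-0.02,0.06,0],[0,0,-10],255]]
12 [[[-0.02,0.05,0],[0,0,-10],255],[[-0.03,0.04,0],[0,0,-10],255],[[0.04,0.15,0],[0,0,-10],255],[[0.01,0.15,0],[0,0,-10],255],[[-0.01,0.16,0],[0,0,-10],255],[[-0.05,0.15,0],[0,0,-10],255],[[-0.06,0.14,0],[0,0,-10],255],[[-0.09,0.12,0],[0,0,-10],255],[[-0.11,0.11,0],[0,0,-10],255],[[-0.13,0.09,0],[0,0,-10],255],[[-0.14,0.06,-0.01],[0,0,-10],255],[[-2.15,0,0],[0,0,0],255]]
1 [[[-2.15,0,0],[0,0,0],255]]
```

Request:
{"name": "arm_command", "arguments": {"deltas": [[[0.15, 0, 0], [0, 0, 0], 255], [[0, 0, 0], [0, 0, 0], 255]]}}

```text
clock: 64.4
tcp_pos: [0.5533, 0.0773, 0.0921]
ee_rot: [0.299, -0.653, 0.683, 0.132]
wrist_force: [-1.8, 8.5, 5.5]
grip_width: 0.0299
```

Request:
{"name": "arm_command", "arguments": {"deltas": [[[-1.6, 0.01, 0.01], [0, 0, 0], 255], [[-1.7, 0, 0.02], [0, 0, 0], 255], [[-2.4, 0.02, 0.02], [0, 0, 0], 255], [[-2.9, 0.01, 0.02], [0, 0.4, 0], 255], [[0.04, 0.04, 0], [0, 0, -10], 255], [[0.03, 0.04, 0], [0, 0, -10], 255], [[0.02, 0.05, 0], [0, 0, -10], 255], [[0.02, 0.06, 0], [0, 0, -10], 255], [[0, 0.05, 0], [0, 0, -10], 255], [[0, 0.05, 0], [0, 0, -10], 255], [[-0.02, 0.06, 0], [0, 0, -10], 255], [[-0.02, 0.05, 0], [0, 0, -10], 255]]}}

```text
clock: 65.9
tcp_pos: [0.5469, 0.1436, 0.136]
ee_rot: [-0.306, 0.942, -0.101, 0.093]
wrist_force: [0.3, -0.0, -1.2]
grip_width: 0.0303
```

Request:
{"name": "arm_command", "arguments": {"deltas": [[[-0.03, 0.04, 0], [0, 0, -10], 255], [[0.04, 0.15, 0], [0, 0, -10], 255], [[0.01, 0.15, 0], [0, 0, -10], 255], [[-0.01, 0.16, 0], [0, 0, -10], 255], [[-0.05, 0.15, 0], [0, 0, -10], 255], [[-0.06, 0.14, 0], [0, 0, -10], 255], [[-0.09, 0.12, 0], [0, 0, -10], 255], [[-0.11, 0.11, 0], [0, 0, -10], 255], [[-0.13, 0.09, 0], [0, 0, -10], 255], [[-0.14, 0.06, -0.01], [0, 0, -10], 255], [[-2.15, 0, 0], [0, 0, 0], 255], [[0, 0, 0], [0, 0, 0], 255]]}}

```text
clock: 67.4
tcp_pos: [0.5507, 0.1137, 0.1159]
ee_rot: [-0.127, 0.686, 0.654, 0.293]
wrist_force: [0.8, 0.1, -2.3]
grip_width: 0.0297
```

```bash
python3 -c "
from plan import *
axis(-1)"
```

```text
t 67.4 p [0.5507 0.1137 0.1159] F [ 0.8  0.1 -2.3] w 0.0297 q [-17.5, 1.7, 122.6, 44.0, 60.3, -39.0]
ang err [-0.09  0.38 -0.13]
tip to mouth mm 29.8 perp corr in tool (cm) [-0.    0.12 -0.08] F tool [-1.2  0.3  2.1] M tool [ 0.15 -0.48  0.03]
```

Request:
{"name": "arm_command", "arguments": {"deltas": [[[-1, 0.07, -0.05], [0, 0.4, -0.1], 255], [[-0.8, 0, 0], [0, 0, 0], 255], [[-0.5, 0, 0], [0, 0, 0], 255], [[0, 0, 0], [0, 0, 0], 255]]}}

```text
clock: 67.9
tcp_pos: [0.5525, 0.0942, 0.1037]
ee_rot: [-0.129, 0.684, 0.654, 0.296]
wrist_force: [-0.2, 0.3, -1.3]
grip_width: 0.0295
```

```bash
python3 -c "
from plan import *
axis(-1)"
```

```text
t 67.9 p [0.5525 0.0942 0.1037] F [-0.2  0.3 -1.3] w 0.0295 q [-19.8, 3.5, 122.4, 44.5, 60.7, -42.2]
ang err [-0.05 -0.05  0.03]
tip to mouth mm 6.6 perp corr in tool (cm) [-0.   -0.02  0.01] F tool [-0.5 -0.5  1.1] M tool [ 0.12 -0.48 -0.01]
```

Request:
{"name": "arm_command", "arguments": {"deltas": [[[-0.2, 0, 0], [0, 0, 0], 255], [[-0.15, 0, 0], [0, 0, 0], 255], [[-0.1, 0, 0], [0, 0, 0], 255]]}}

```text
clock: 68.28
tcp_pos: [0.5523, 0.0926, 0.1025]
ee_rot: [-0.131, 0.683, 0.654, 0.298]
wrist_force: [-1.9, 7.8, 3.6]
grip_width: 0.0299
```

Request:
{"name": "arm_command", "arguments": {"deltas": [[[-0.1, 0, 0], [0, 0, 0], 255], [[-0.1, 0, 0], [0, -0.3, 0], 255], [[-0.1, 0, 0], [0, -0.2, 0], 255], [[-0.1, 0, 0], [0, -0.2, 0], 255], [[-0.05, 0, 0], [0, 0, 0], 255], [[0, 0, 0], [0, 0, 0], 255]]}}

```text
clock: 69.03
tcp_pos: [0.5526, 0.0921, 0.1024]
ee_rot: [-0.13, 0.683, 0.655, 0.296]
wrist_force: [-0.8, 14.5, 8.4]
grip_width: 0.0299
```

```bash
python3 place.py
```

```text
t 69.03 p [0.5526 0.0921 0.1024] F [-0.8 14.5  8.4] w 0.0299 q [-20.1, 3.8, 122.3, 44.5, 60.9, -42.5]
ang err [-0.15 -0.14  0.03]
tip to mouth mm 4.0 perp corr in tool (cm) [-0.   -0.03  0.03] F tool [16.7 -0.6  1.4] M tool [0.34 2.42 0.06]
12 [[[1.5,0,0],[0,0,0],255],[[1.5,0,0.01],[0,0,0],255],[[4,0,0.01],[-0.2,-0.1,0],255],[[0.83,-1.2,0.35],[4,-6.5,-4.3],255],[[0.96,-1.11,0.32],[4,-6.4,-4.4],255],[[1.08,-1,0.29],[3.9,-6.5,-4.3],255],[[1.17,-0.91,0.22],[4,-6.5,-4.4],255],[[1.26,-0.8,0.15],[4,-6.4,-4.3],255],[[2.83,0.46,2.33],[0,0,-1.7],255],[[2.81,0.55,2.34],[0,0,-1.6],255],[[2.8,0.62,2.33],[0,0,-1.7],255],[[0,0,2.2],[0,0,0],255]]
1 [[[0,0,2.2],[0,0,0],255]]
```

Request:
{"name": "arm_command", "arguments": {"deltas": [[[1.5, 0, 0], [0, 0, 0], 255], [[1.5, 0, 0.01], [0, 0, 0], 255], [[4, 0, 0.01], [-0.2, -0.1, 0], 255], [[0.83, -1.2, 0.35], [4, -6.5, -4.3], 255], [[0.96, -1.11, 0.32], [4, -6.4, -4.4], 255], [[1.08, -1, 0.29], [3.9, -6.5, -4.3], 255], [[1.17, -0.91, 0.22], [4, -6.5, -4.4], 255], [[1.26, -0.8, 0.15], [4, -6.4, -4.3], 255], [[2.83, 0.46, 2.33], [0, 0, -1.7], 255], [[2.81, 0.55, 2.34], [0, 0, -1.6], 255], [[2.8, 0.62, 2.33], [0, 0, -1.7], 255], [[0, 0, 2.2], [0, 0, 0], 255]]}}

```text
clock: 70.53
tcp_pos: [0.4794, 0.2811, 0.0412]
ee_rot: [0.004, 0.538, 0.843, -0.005]
wrist_force: [1.0, -0.6, -2.2]
grip_width: 0.0294
```

Request:
{"name": "arm_command", "arguments": {"deltas": [[[0, 0, 1.2], [0, 0, 0], 255], [[0, 0, 0], [0, 0, 0], 255], [[0, 0, 0], [0, 0, 0], 255]]}}

```text
clock: 70.9
tcp_pos: [0.4809, 0.2789, 0.0308]
ee_rot: [0.004, 0.539, 0.842, -0.004]
wrist_force: [0.2, 0.3, -1.9]
grip_width: 0.0301
```

```bash
python3 - <<'E'
from plan import *
p,Rm,o=st()
rows([([.475,.2845,.008],down(115),.013),([.475,.2845,.0],None,.004)],255)
E
```

```text
t 70.9 p [0.4809 0.2789 0.0308] F [ 0.2  0.3 -1.9] w 0.0301 q [20.0, 12.8, 113.4, -0.9, 53.8, -4.2]
4 [[[0.39,-0.15,1.14],[-0.1,0.3,-0.1],255],[[0.39,-0.14,1.14],[-0.1,0.4,-0.1],255],[[0,0,0.4],[0,0,0],255],[[0,0,0.4],[0,0,0],255]]
```

Request:
{"name": "arm_command", "arguments": {"deltas": [[[0.39, -0.15, 1.14], [-0.1, 0.3, -0.1], 255], [[0.39, -0.14, 1.14], [-0.1, 0.4, -0.1], 255], [[0, 0, 0.4], [0, 0, 0], 255], [[0, 0, 0.3], [0, 0, 0], 255], [[0, 0, 0.1], [0, 0, 0], 255], [[0, 0, 0], [0, 0, 0], 255]], "grip_force": 40}}

```text
clock: 71.65
tcp_pos: [0.4743, 0.2845, -0.001]
ee_rot: [-0.0, 0.537, 0.843, -0.0]
wrist_force: [0.8, -0.3, -2.1]
grip_width: 0.03
```

Request:
{"name": "arm_command", "arguments": {"deltas": [[[0, 0, 0.1], [0, 0, 0], 255], [[0, 0, 0.1], [0, 0, 0], 255], [[0, 0, 0], [0, 0, 0], 255]]}}

```text
clock: 72.03
tcp_pos: [0.4743, 0.2846, -0.0027]
ee_rot: [-0.0, 0.537, 0.843, -0.0]
wrist_force: [-0.4, -1.3, -0.5]
grip_width: 0.03
```

Request:
{"name": "arm_command", "arguments": {"deltas": [[[0, 0, 0.05], [0, 0, 0], 255], [[0, 0, 0], [0, 0, 0], 200], [[0, 0, 0], [0, 0, 0], 120], [[0, 0, 0], [0, 0, 0], 90], [[0, 0, 0], [0, 0, 0], 70], [[0, 0, -2], [0, 0, 0], 60], [[0, 0, -5], [0, 0, 0], 60], [[0, 0, -5], [0, 0, 0], 60], [[0, 0, -5], [0, 0, 0], 60], [[0, 0, 0], [0, 0, 0], 60]]}}

```text
clock: 73.28
tcp_pos: [0.4776, 0.2858, 0.1723]
ee_rot: [0.003, 0.537, 0.843, 0.004]
wrist_force: [-0.0, 0.4, 0.5]
grip_width: 0.0655
```

```bash
python3 - <<'E'
from plan import *
p,Rm,o=st();C=[.548,-.092]
rows([([.515,.10,.19],down(148)),([*C,.19],down(182.2)),([*C,.14],None,.03)],100)
E
```

```text
t 73.28 p [0.4776 0.2858 0.1723] F [-0.   0.4  0.5] w 0.0655 q [20.4, 2.3, 108.7, 0.0, 68.4, -4.6]
10 [[[-4.61,-1.11,-0.45],[0.1,0,-8.3],100],[[-4.39,-1.77,-0.45],[0.2,0.1,-8.2],100],[[-4.1,-2.37,-0.45],[0.1,0,-8.3],100],[[-3.72,-2.95,-0.45],[0.1,0.1,-8.2],100],[[-3.24,-3.63,0],[0,0,-8.6],100],[[-2.67,-4.08,0],[0,0,-8.5],100],[[-2.03,-4.42,-0.01],[0,0,-8.6],100],[[-1.34,-4.68,0],[0,0,-8.5],100],[[0,0,2.5],[0,0,0],100],[[0,-0.01,2.5],[0,0,0],100]]
```

Request:
{"name": "arm_command", "arguments": {"deltas": [[[-4.61, -1.11, -0.45], [0.1, 0, -8.3], 100], [[-4.39, -1.77, -0.45], [0.2, 0.1, -8.2], 100], [[-4.1, -2.37, -0.45], [0.1, 0, -8.3], 100], [[-3.72, -2.95, -0.45], [0.1, 0.1, -8.2], 100], [[-3.24, -3.63, 0], [0, 0, -8.6], 100], [[-2.67, -4.08, 0], [0, 0, -8.5], 100], [[-2.03, -4.42, -0.01], [0, 0, -8.6], 100], [[-1.34, -4.68, 0], [0, 0, -8.5], 100], [[0, 0, 2], [0, 0, 0], 100], [[0, 0, 2], [0, 0, 0], 100], [[0, 0, 0], [0, 0, 0], 100], [[0, 0, 0], [0, 0, 0], 100]]}}

```text
clock: 74.78
tcp_pos: [0.5443, -0.0922, 0.1446]
ee_rot: [-0.005, -0.02, 1.0, -0.001]
wrist_force: [0.2, 0.2, -0.4]
grip_width: 0.0518
```

```bash
python3 - <<'E'
from plan import *
p,Rm,o=st();C=[.548,-.092]
rows([([*C,.13],down(182.2),.02),([*C,.083],None,.016)],100)
E
```

```text
t 74.78 p [ 0.5443 -0.0922  0.1446] F [ 0.2  0.2 -0.4] w 0.0518 q [-20.0, 4.0, 110.0, -0.4, 66.6, -112.1]
4 [[[-0.39,0.01,1.46],[-0.2,-0.6,0.1],100],[[0,0,1.57],[0,0,0],100],[[0,0,1.56],[0,0,0],100],[[0,0,1.57],[0,0,0],100]]
```

Request:
{"name": "arm_command", "arguments": {"deltas": [[[-0.39, 0.01, 1.46], [-0.2, -0.6, 0.1], 100], [[0, 0, 1.57], [0, 0, 0], 100], [[0, 0, 1.56], [0, 0, 0], 100], [[0, 0, 1.57], [0, 0, 0], 100], [[0, 0, 0], [0, 0, 0], 130], [[0, 0, 0], [0, 0, 0], 180], [[0, 0, 0], [0, 0, 0], 255], [[0, 0, 0], [0, 0, 0], 255]], "grip_force": 60}}

```text
clock: 75.78
tcp_pos: [0.5474, -0.0918, 0.0826]
ee_rot: [-0.001, -0.018, 1.0, 0.002]
wrist_force: [0.3, 5.0, -4.0]
grip_width: 0.0331
```

Request:
{"name": "arm_command", "arguments": {"deltas": [[[0, 0, 0], [0, 0, 5], 255], [[0, 0, 0], [0, 0, 8], 255], [[0, 0, 0], [0, 0, 9], 255], [[0, 0, 0], [0, 0, 9], 255], [[0, 0, 0], [0, 0, 9], 255], [[0, 0, 0], [0, 0, 9], 255], [[0, 0, 0], [0, 0, 9], 255], [[0, 0, 0], [0, 0, 9], 255], [[0, 0, 0], [0, 0, 9], 255], [[0, 0, 0], [0, 0, 8], 255], [[0, 0, 0], [0, 0, 6], 255], [[0, 0, 0], [0, 0, 0], 255]], "grip_force": 80}}

```text
clock: 77.28
tcp_pos: [0.548, -0.0912, 0.0826]
ee_rot: [-0.001, 0.695, 0.719, 0.002]
wrist_force: [0.0, 6.1, -4.1]
grip_width: 0.0327
```

Request:
{"name": "arm_command", "arguments": {"deltas": [[[0, 0, 0], [0, 0, 5], 255], [[0, 0, 0], [0, 0, 8], 255], [[0, 0, 0], [0, 0, 9], 255], [[0, 0, 0], [0, 0, 9], 255], [[0, 0, 0], [0, 0, 9], 255], [[0, 0, 0], [0, 0, 9], 255], [[0, 0, 0], [0, 0, 9], 255], [[0, 0, 0], [0, 0, 9], 255], [[0, 0, 0], [0, 0, 9], 255], [[0, 0, 0], [0, 0, 8], 255], [[0, 0, 0], [0, 0, 6], 255], [[0, 0, 0], [0, 0, 0], 255]]}}

```text
clock: 78.78
tcp_pos: [0.5485, -0.0919, 0.0827]
ee_rot: [-0.001, 1.0, 0.018, 0.001]
wrist_force: [2.1, 7.1, -5.6]
grip_width: 0.0327
```

```bash
python3 - <<'E'
from plan import *
p,Rm,o=st();print("heading",np.degrees(np.arctan2(Rm[1,0],Rm[0,0])),o["ft_torque"])
E
```

```text
t 78.78 p [ 0.5485 -0.0919  0.0827] F [ 2.1  7.1 -5.6] w 0.0327 q [-20.0, 8.4, 112.3, 0.2, 59.3, 67.8]
heading 2.079990010195297 [ 0.27935179 -0.39203201  0.0017411 ]
```

Release, rise and back away so both cameras see everything.

Request:
{"name": "arm_command", "arguments": {"deltas": [[[0, 0, 0], [0, 0, 0], 160], [[0, 0, 0], [0, 0, 0], 100], [[0, 0, 0], [0, 0, 0], 90], [[0, 0, -3], [0, 0, 0], 90], [[0, 0, -4], [0, 0, 0], 90], [[0, 0, -5], [0, 0, 0], 60], [[0, 0, -5], [0, 0, 0], 60], [[0, 0, -5], [0, 0, 0], 60], [[-4, 0, 0], [0, 0, 0], 60], [[-3, 0, 0], [0, 0, 0], 60], [[0, 0, 0], [0, 0, 0], 60]]}}

```text
clock: 80.15
tcp_pos: [0.4775, -0.0964, 0.3047]
ee_rot: [0.001, 1.0, 0.018, 0.001]
wrist_force: [-0.2, -1.0, -0.2]
grip_width: 0.0655
```

```bash
python3 tabck.py; python3 gau.py; python3 - <<'E'
from plan import *
st()
b=shot("side");a=shot("top")
B=cv2.resize(b[120:360,200:400],(400,480),interpolation=2);A=cv2.resize(a[140:308,130:430],(400,224),interpolation=2)
o=np.zeros((480,800,3),np.uint8);o[:,:400]=B;o[:224,400:]=A;cv2.imwrite("pics/fin.png",o)
E
```

```text
mouth [0.5455 0.0058 0.092 ] dr -0.0005 med res 0.0004
housing 0.77 [283.  212.9]
top n 654 26 42 ends [0.4763 0.2852] hd 114.9 len 0.161 bands [0.4745 0.2842] hd 115.2 sep 0.090
side n 776 8 46 ends [0.4746 0.2793] hd 112.5 len 0.184 bands [0.4798 0.2796] hd 119.6 sep 0.084
t 80.4 p [ 0.4788 -0.096   0.3032] F [0.5 0.1 0.4] w 0.0654 q [-23.3, -11.5, 108.0, 0.0, 83.6, 64.6]
```

View pics/fin.png

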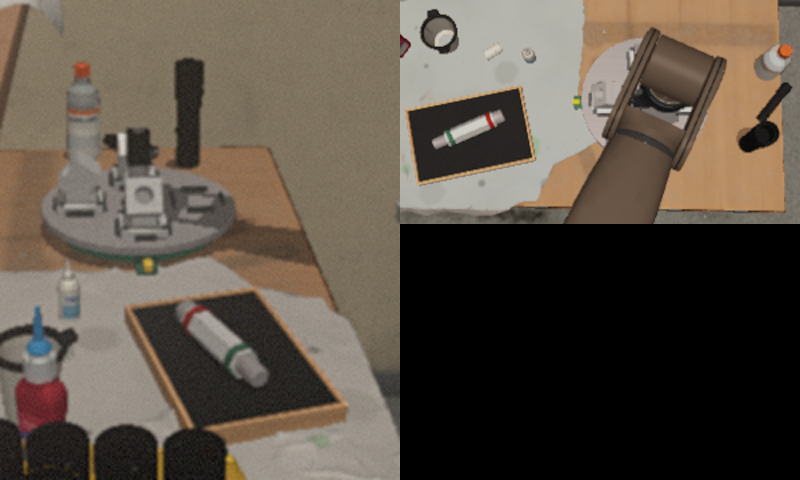

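```bash
python3 -c "
from cell import r
print(r.close_job())"
```

```text
the job is handed in; nothing more can be done
None
```

I gauged the three housings that were there, a, b and c in that order; d's nest was empty. I handed the job in at about 80 s on the robot's clock.

- **GO end:** it went in until the handle met the face on all three, at 30 to 31 mm by my measure, pressed with about 10 N. It was drawn out freely each time.
- **NO-GO end:** it was held square within about 0.3° and refused at the mouth under 14 to 18 N on all three.
- **Table:** it was turned two detents anticlockwise by the knob, then 180° clockwise back.

**Last checks:**
- The final side picture shows housing a at the pointer with its bore mouth within 1 mm of where it started. Housing b looks seated.
- In the final top picture the arm hid much of the table. I did not check c's seat closely after the last turn.
- The gauge lies in its tray, centred near (0.475, 0.283) with heading about 115°.
- The bystanders look unmoved in the picture; I did not measure them.

**What disagreed or went wrong on the way:**
- The reported tool point was about 29 mm lower than the real fingertips. My first grasp closed on nothing above the gauge and pressed on top of it with about 30 N before I found this and corrected for it.
- The gauge was knocked about 4 cm aside in the tray while I was at the knob, so I found it again before the second grasp.
- The two cameras differed by about 2 to 6 mm on where the gauge lies.

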